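# Dock the cap tray, lock it and open the tablet jars for refilling

### The arm

A 7-joint arm with a two-finger parallel gripper is mounted at the origin on the work surface. World frame = base frame: x ahead of the robot, y to its left, z up, the work surface at z = 0. Lengths are in mm, angles in rad, forces in N, time in s.
With the tool pointing down it reaches from about 425 to 925 mm from the base axis. Payload 6.8 kg.
Tool frame: the origin (TCP) lies midway between the tips of the shut fingers; the grasp point (between the pads) lies 19 mm behind it; x points along the fingers, y is the direction in which the jaws open and shut, and the axes are right-handed (so a half turn about x gives the same grasp; the last joint's range is limited). The gripper opens to 88 mm and grips with 3 to 60 N. Pads are 20 mm wide; open, the fingers measure 115 mm over their backs; the gripper's body (75 mm by 178 mm) begins 61 mm behind the grasp point.
Start: joints at [1.076, 0.477, 0.022, 1.555, -0.011, 1.109, -0.083], TCP at [254.639, -625.146, 197.764] pointing down, gripper open.
Joint ranges: [-2.96, 2.96], [-0.34, 2.1], [-1.41, 1.46], [0.24, 2.44], [-1.37, 4.51], [0.17, 1.92], [-2.96, 2.96]. Speed limits (rad/s): [2.39, 2.39, 3.14, 3.14, 3.14, 3.14, 3.14].

### API

Orientations are given as a rotation vector (axis times angle).
In Python, from plant import robot gives the robot as it stands.
- The arm moves only by the tool move_arm, never from a script. Its arguments are lists of equal length, an entry for each row: "travel": the shift along the tool's x, y, z in m, a list of three; "angular": the turn, a rotation vector about the tool's x, y, z in degrees, a list of three; "hand": the opening, from -1 (shut) to 1 (fully open). In form: {"travel": [[dx, dy, dz], ...], "angular": [[rx, ry, rz], ...], "hand": [hand, ...]}. A call has 1 to 8 rows; each row is the pose to reach, as a shift and turn from the pose commanded when the call began, along the tool's axes at that moment; what a row does not reach only later rows make up. A row lasts 1/10 s, in which the tool goes at most 50 mm and 8.59 degrees, less where a joint would pass 70% of its speed; a pose out of reach is approached as far as the arm can. A call with a gripper value outside its range is refused whole. The fingers move at their own pace and stop on an object; "grip_force" is the grip in N (left out, the last holds). Time passes only in rows, so rows that repeat a pose let the fingers close. It gives the time, the measured TCP pose, the force and the opening at its end, in the units of the state.
- robot.state(): the state, without advancing time (a new reading comes with each control period).
- robot.capture(name): name is "scene" or "top"; returns the picture (480x640x3 uint8, red, green, blue); there is no depth.
- robot.camera_params(name): a dict with "K" (3x3 intrinsics, pixels), "extrinsics" (4x4, takes a point from camera to world coordinates). Camera axes: x right, y up, looking along -z (the intrinsics and any distortion apply to the point x, -y, -z); pixel columns grow to the right and rows downward; lengths in mm; the calibration is good to about 2 mm. A picture is of the moment at which its call begins. camera_params takes no time and is no camera call.
- robot.finish_job(): hands the job in, once; it reports no verdict.
The state is a dict: "time_s": time; "joint_positions": joint angles; "joint_vel": joint speeds; "tau": joint torques, N m; "eef_pos": TCP position; "tool_rot": TCP orientation; "contact_force": force on the tool from outside, world axes, zero at the start; "moment": the same for the moment, N m; "width": opening from 0.0 (shut) to 1.0 (fully open).
Only numpy, scipy, OpenCV 4.12 (cv2) and the standard library are available. Lean on these libraries where they do the work, as an engineer would, in place of code of your own. Each camera call takes 0.05 s, during which the arm holds its last target.

### The job

Get the tablet jars ready for refilling. First slide the loose blue cap tray up until its long edge is flush against the front of the white jar rack, with the ends of the tray and rack in line, then turn both orange clamp knobs clockwise fully home to their end stops. After that, unscrew the cap from every jar that still has one and lay all the caps, including any lying loose on the bench, in the tray, none on top of another; the tray must still be flush when you finish, and leave the other things on the bench alone.

Things in the scene. Friction and masses are not known exactly. Their poses are not given: they have to be found in the camera images.
- rack: white block fixed to the bench, 90 mm (x) by 430 mm (y) by 60 mm tall, origin at the centre of its underside; its front is its -x face, with a blue stripe. Three amber jars stand in it at x = 0, y = 95, 0, -95 mm; only their necks stand out of its top (shoulder 24.5 mm radius up to 70 mm, threaded neck 22 mm radius up to 94 mm above the bench). A jar may be open already.
- tray: blue cap tray, loose, 0.7 kg, 130 mm (x) by 430 mm (y), origin at the centre of its underside; floor 30 mm and rim 56 mm above its underside, walls 5 mm. At its centre the handle: an upright white rib 14 mm thick (x), 60 mm long (y), up to 85 mm above its underside. Starts in front of the rack, askew, with a gap. Docked flush, its origin is at x = -110, y = 0 mm in the rack's frame, same yaw.
- tray_edge_left (a point): point on the tray's rack-side (+x) face: x = 65, y = 200, z = 30 mm in the tray's frame
- tray_edge_right (a point): point on the tray's rack-side (+x) face: x = 65, y = -200, z = 30 mm in the tray's frame
- clamp_left (a joint): captive clamp knob at the left (+y) end of the rack; radians, 0 = fully open, 3.4 = end stop, its steel arm then pointing straight out of the rack's front, just above the tray's rim. Grows as it is turned clockwise seen from above; friction about 0.1 N m, stays where it is left. Starts at 0 to 0.6.
- clamp_left_grip (a point): on the knob's turning axis, 91.5 mm above the bench; rack frame x = -12, y = +193 mm. Orange bar knob: bar 40 mm long, 14 mm thick, 73 to 102 mm above the bench, on a disc 38 mm wide; a flat steel arm, 65 mm long, 62 to 69 mm above the bench, points along the bar. At joint 3.4 bar and arm lie along the rack's x; at value q they are turned (3.4 - q) rad anticlockwise from there.
- clamp_right (a joint): captive clamp knob at the right (-y) end of the rack; radians, 0 = fully open, 3.4 = end stop, its steel arm then pointing straight out of the rack's front, just above the tray's rim. Grows as it is turned clockwise seen from above; friction about 0.1 N m, stays where it is left. Starts at 0 to 0.6.
- clamp_right_grip (a point): on the knob's turning axis, 91.5 mm above the bench; rack frame x = -12, y = -193 mm. Orange bar knob: bar 40 mm long, 14 mm thick, 73 to 102 mm above the bench, on a disc 38 mm wide; a flat steel arm, 65 mm long, 62 to 69 mm above the bench, points along the bar. At joint 3.4 bar and arm lie along the rack's x; at value q they are turned (3.4 - q) rad anticlockwise from there.
- cap_a: white ribbed plastic screw cap with a green disc on top, 52 mm diameter, 27 mm tall, open underneath; origin at the centre of its open underside, z towards its closed top. 30 g. May be absent. If present it starts fully screwed down on the jar at y = 95 mm in the rack's frame, its underside 72 mm above the bench.
- cap_b: white ribbed plastic screw cap with a green disc on top, 52 mm diameter, 27 mm tall, open underneath; origin at the centre of its open underside, z towards its closed top. 30 g. May be absent. If present it starts fully screwed down on the jar at y = 0 mm in the rack's frame, its underside 72 mm above the bench.
- cap_c: white ribbed plastic screw cap with a green disc on top, 52 mm diameter, 27 mm tall, open underneath; origin at the centre of its open underside, z towards its closed top. 30 g. May be absent. If present it starts fully screwed down on the jar at y = -95 mm in the rack's frame, its underside 72 mm above the bench.
- cap_d: white ribbed plastic screw cap with a green disc on top, 52 mm diameter, 27 mm tall, open underneath; origin at the centre of its open underside, z towards its closed top. 30 g. May be absent. If present it starts loose on the bench, closed top up.
- cap_e: white ribbed plastic screw cap with a green disc on top, 52 mm diameter, 27 mm tall, open underneath; origin at the centre of its open underside, z towards its closed top. 30 g. May be absent. If present it starts loose on the bench, closed top up.
- cap_a_mid (a point): centre of that cap, 13.5 mm above its underside on its axis. Right-hand thread, pitch 6 mm: turned anticlockwise seen from above the cap climbs 6 mm a turn, and the thread lets go after about 2 turns (12 mm of rise); before that it cannot be pulled off. It turns easily; the jar does not turn.
- cap_b_mid (a point): centre of that cap, 13.5 mm above its underside on its axis. Right-hand thread, pitch 6 mm: turned anticlockwise seen from above the cap climbs 6 mm a turn, and the thread lets go after about 2 turns (12 mm of rise); before that it cannot be pulled off. It turns easily; the jar does not turn.
- cap_c_mid (a point): centre of that cap, 13.5 mm above its underside on its axis. Right-hand thread, pitch 6 mm: turned anticlockwise seen from above the cap climbs 6 mm a turn, and the thread lets go after about 2 turns (12 mm of rise); before that it cannot be pulled off. It turns easily; the jar does not turn.
- cap_d_mid (a point): centre of that cap, 13.5 mm above its underside on its axis.
- cap_e_mid (a point): centre of that cap, 13.5 mm above its underside on its axis.
- dose_cup: bystander: brown paper cup, 54 mm wide, 45 mm tall, on the bench beside the rack; origin at the centre of its underside
- blister_box: bystander: white carton with a red band lying on the bench beside the rack, 45 x 75 x 22 mm; origin at the centre of its underside
- pill_splitter: bystander: small grey and yellow tablet splitter, 40 x 40 x 20 mm, out to the left of the rack; origin at the centre of its underside
- salve_pot: bystander: low closed white pot with a blue lid, 40 mm wide, 35 mm tall, out to the right of the rack; origin at the centre of its underside
Mind the look-alikes: they are no part of the job. Leave any pink or turquoise look-alike of the cap_e alone.

How it is judged:
By the outcome, as a careful person would: the job done as asked, in the order asked, and still so for the second after the job is handed in, with the robot touching nothing.
Of cap_a, cap_b, cap_c only 1 to 2 are there at a start; the rules pass over those that are not, and their reading is None.
Of cap_d, cap_e only 1 to 1 are there at a start; the rules pass over those that are not, and their reading is None.
At some moment in a run one of tray, cap_d, cap_e may be knocked a few centimetres aside while the robot is not near it.
Once in a run the grip may slacken for a moment while it holds something.
It also fails if it takes over 210 s, if anything falls off the work surface, if the arm or the gripper's body presses on something with over 40 N, if the wrist force passes 120 N, or if a joint passes its speed limit or range.

## Working session

There is one attempt and no reset: what is moved stays moved. The work goes in short steps, Python scripts to look and compute and a tool call to move; the robot and the scene stay as the last step left them, time stands still between calls to the robot, and variables do not carry over. Pictures are saved under pics/ and viewed, and the job is handed in when it is done.

Besides the shell and the picture viewer there is one more tool, called after "Request:" as name(argument=value, ...) on one line, values as JSON. move_arm: Moves the arm, as the interface text tells. Its arguments: {"type":"object","properties":{"travel":{"type":"array"},"angular":{"type":"array"},"hand":{"type":"array"},"grip_force":{"type":"number"}},"required":["travel","angular","hand"]}

```bash
ls; mkdir -p pics; python3 - <<'E'
from plant import robot
import cv2
print(robot.state())
for n in("scene","top"):
    im=robot.capture(n); cv2.imwrite(f"pics/{n}0.png",im[:,:,::-1]); print(n,robot.camera_params(n))
E
```

```text
pics
{'time_s': 0.0, 'joint_positions': array([ 1.0758929 ,  0.47777307,  0.02234922,  1.55643244, -0.01147536,
        1.10930724, -0.08310467]), 'joint_vel': array([-4.90227693e-04,  1.88198487e-04, -7.95470736e-04, -9.37947994e-04,
       -1.12867863e-03, -3.63272916e-05, -4.94593219e-04]), 'tau': array([-2.83778636e-04, -5.82861078e+01,  1.53392896e+00, -2.72607905e+01,
       -5.44703356e-02,  1.69688609e-02,  1.41991432e-04]), 'eef_pos': array([ 254.35773152, -624.54789669,  196.80811443]), 'tool_rot': array([ 2.009637  ,  0.39546995, -2.01065836]), 'contact_force': array([-0.4664342 ,  0.23889522, -0.13914444]), 'moment': array([-0.02969927,  0.03423744, -0.01468828]), 'width': 0.9972034385629591}
scene {'K': array([[572.39832928,   0.        , 319.23745593],
       [  0.        , 572.39832928, 235.5895104 ],
       [  0.        ,   0.        ,   1.        ]]), 'extrinsics': array([[-5.40118897e-02, -6.88434711e-01,  7.23284429e-01,
         1.43381166e+03],
       [ 9.98502348e-01, -3.09219825e-02,  4.51319444e-02,
         6.37743409e+01],
       [-8.70500860e-03,  7.24638862e-01,  6.89073830e-01,
         9.63227277e+02],
       [ 0.00000000e+00,  0.00000000e+00,  0.00000000e+00,
         1.00000000e+00]])}
top {'K': array([[602.3839056 ,   0.        , 316.59672382],
       [  0.        , 602.3839056 , 245.00521423],
       [  0.        ,   0.        ,   1.        ]]), 'extrinsics': array([[-1.92566360e-02,  9.75794041e-01, -2.17842080e-01,
         1.34526400e+02],
       [-9.99814561e-01, -1.87596790e-02,  4.34939893e-03,
         1.36687882e+01],
       [ 1.57470061e-04,  2.17885439e-01,  9.75974339e-01,
         1.71684858e+03],
       [ 0.00000000e+00,  0.00000000e+00,  0.00000000e+00,
         1.00000000e+00]])}
```

View pics/scene0.png

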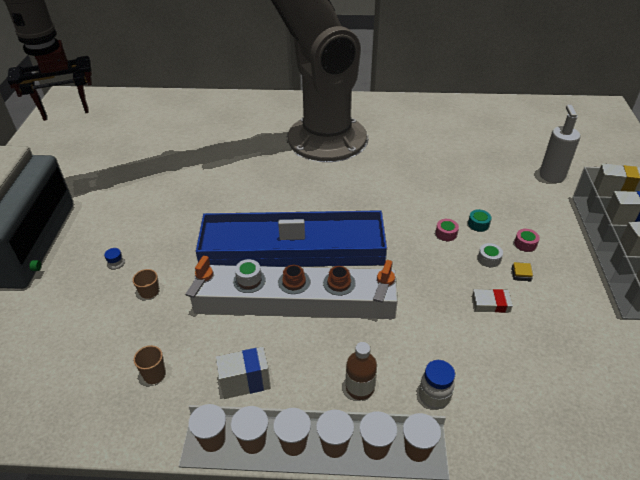

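View pics/top0.png

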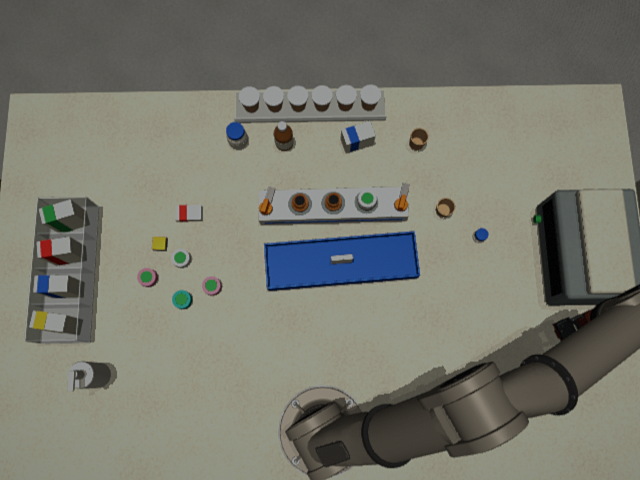

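The scene view shows the tray in front of the rack (scene (290,238), top (341,261)). One jar is capped, at top (367,200), which is the -y side and so cap_c. A white loose cap is at top (181,258). The pink caps at (147,277) and (212,285) and the turquoise one at (182,299) are look-alikes. Next I'll measure.

```bash
cat > h.py <<'E'
import numpy as np, cv2
from plant import robot
from scipy.spatial.transform import Rotation as R
def cam(n):
    p=robot.camera_params(n); return p["K"],p["extrinsics"]
def ray(n,u,v,z):
    K,T=cam(n); d=np.array([(u-K[0,2])/K[0,0],-(v-K[1,2])/K[1,1],-1]); d=T[:3,:3]@d; o=T[:3,3]
    return o+d*(z-o[2])/d[2]
def proj(n,P):
    K,T=cam(n); c=T[:3,:3].T@(np.asarray(P,float)-T[:3,3]); return np.array([K[0,0]*c[0]/-c[2]+K[0,2],K[1,1]*-c[1]/-c[2]+K[1,2]])
def shot(n,f,box=None,s=1):
    im=robot.capture(n)[:,:,::-1].copy()
    o=im
    if box: u0,v0,u1,v1=box; o=cv2.resize(im[v0:v1,u0:u1],None,fx=s,fy=s,interpolation=cv2.INTER_CUBIC)
    cv2.imwrite("pics/"+f,o); return im
def st():
    s=robot.state(); Rm=R.from_rotvec(s["tool_rot"]).as_matrix()
    print("t",round(s["time_s"],2),"tcp",s["eef_pos"].round(1),"x",Rm[:,0].round(3),"y",Rm[:,1].round(3),"jaw yaw deg",round(np.degrees(np.arctan2(Rm[1,1],Rm[0,1])),2),"F",s["contact_force"].round(1),"M",s["moment"].round(2),"w",round(s["width"]*88,1),"q",s["joint_positions"].round(2))
    return s,Rm
def mask(im,lo,hi):
    return cv2.inRange(cv2.cvtColor(im,cv2.COLOR_BGR2HSV),np.array(lo),np.array(hi))
def blobs(m,amin=20):
    cs,_=cv2.findContours(m,cv2.RETR_EXTERNAL,cv2.CHAIN_APPROX_NONE)
    return [c for c in cs if cv2.contourArea(c)>=amin]
E
python3 - <<'E'
from h import *
st()
im=cv2.imread("pics/top0.png"); 
for f,b,s in(("c1.png",(250,170,430,300),4.4),("c2.png",(130,195,230,310),5)):
    u0,v0,u1,v1=b; cv2.imwrite("pics/"+f,cv2.resize(im[v0:v1,u0:u1],None,fx=s,fy=s,interpolation=cv2.INTER_CUBIC))
im2=cv2.imread("pics/scene0.png"); cv2.imwrite("pics/c3.png",cv2.resize(im2[200:330,180:405],None,fx=3.5,fy=3.5,interpolation=cv2.INTER_CUBIC))
for n,i in(("top",im),("scene",im2)):
  for nm,lo,hi in(("blue",(100,100,40),(130,255,255)),("orange",(4,150,120),(16,255,255)),("green",(45,100,50),(85,255,255))):
    for c in blobs(mask(i,lo,hi),15):
        m=cv2.moments(c); r=cv2.minAreaRect(c)
        print(n,nm,round(m['m10']/m['m00'],1),round(m['m01']/m['m00'],1),"rect",np.round(r[1],1),round(r[2],1))
E
```

```text
t 0.1 tcp [ 254.4 -624.6  196.9] x [-0.001  0.001 -1.   ] y [ 0.377 -0.926 -0.002] jaw yaw deg -67.84 F [ 0.  -0.8 -1. ] M [-0.01 -0.07 -0.04] w 87.7 q [ 1.08  0.48  0.02  1.56 -0.01  1.11 -0.08]
top blue 43.4 284.8 rect [22. 25.] 90.0
top blue 341.0 260.3 rect [ 47.  153.3] 85.2
top blue 481.4 234.1 rect [12. 12.] 90.0
top blue 318.5 221.1 rect [ 1.3 68. ] 88.4
top blue 352.9 137.5 rect [23.6 10.7] 79.2
top blue 234.7 130.5 rect [17. 17.] 90.0
top orange 263.3 205.4 rect [ 6.3 13. ] 26.6
top orange 401.9 202.2 rect [11.3 14.1] 45.0
top green 180.7 298.8 rect [12. 12.] 90.0
top green 210.9 284.9 rect [10. 10.] 90.0
top green 145.9 276.5 rect [ 9. 10.] 90.0
top green 179.8 257.2 rect [10. 10.] 90.0
top green 538.1 218.4 rect [7. 6.] 90.0
top green 48.8 213.5 rect [17.  10.4] 76.0
top green 367.0 197.8 rect [10. 10.] 90.0
scene blue 439.5 373.7 rect [28. 29.] 90.0
scene blue 252.5 369.6 rect [42.9 14.3] 78.7
scene blue 112.3 254.9 rect [14.3 15.7] 63.4
scene blue 293.6 237.9 rect [ 54. 190.] 90.0
scene orange 391.0 277.3 rect [4.8 9.5] 21.8
scene orange 207.8 272.7 rect [ 5.  11.6] 33.7
scene orange 385.4 268.1 rect [ 7.6 21.6] 32.5
scene orange 201.3 262.1 rect [ 5.  15.5] 33.7
scene green 247.0 267.9 rect [10. 14.] 90.0
scene green 33.1 263.5 rect [6.5 8.5] 14.0
scene green 490.9 250.6 rect [ 9. 14.] 90.0
scene green 527.5 235.5 rect [ 9. 13.] 90.0
scene green 447.4 225.3 rect [ 8. 13.] 90.0
scene green 480.2 215.7 rect [ 9. 14.] 90.0
```

```bash
ls pics
```

```text
c1.png
c2.png
c3.png
scene0.png
top0.png
```

View pics/c1.png

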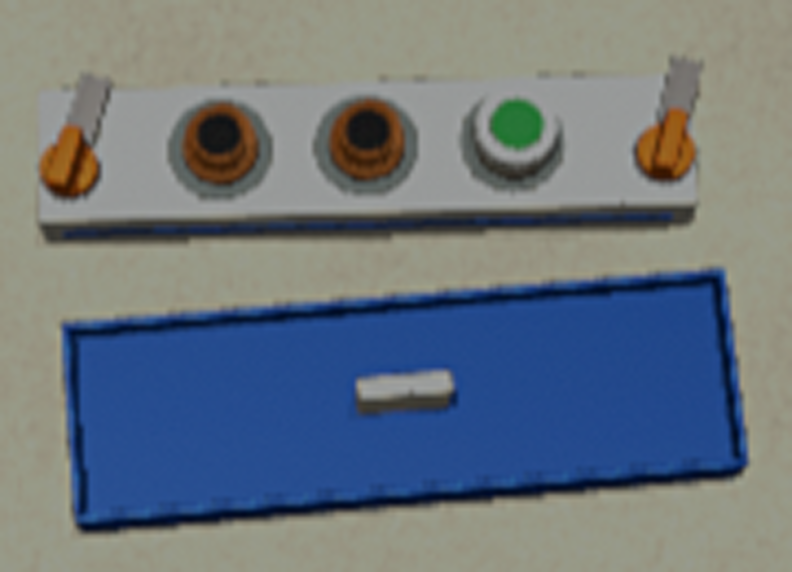

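View pics/c3.png

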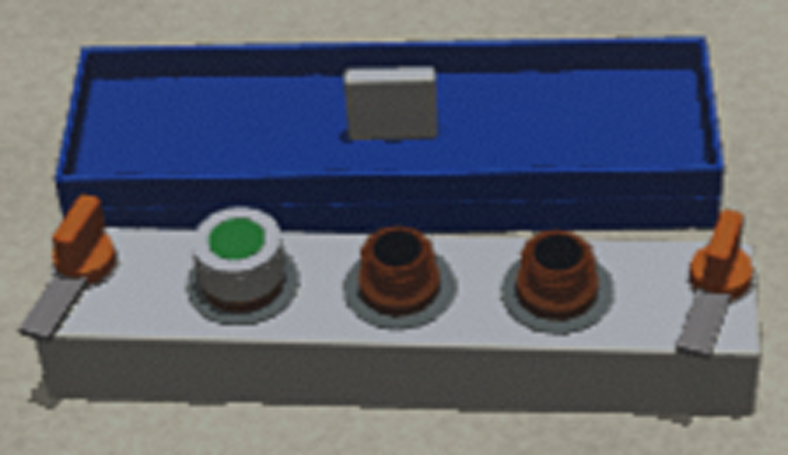

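View pics/c2.png

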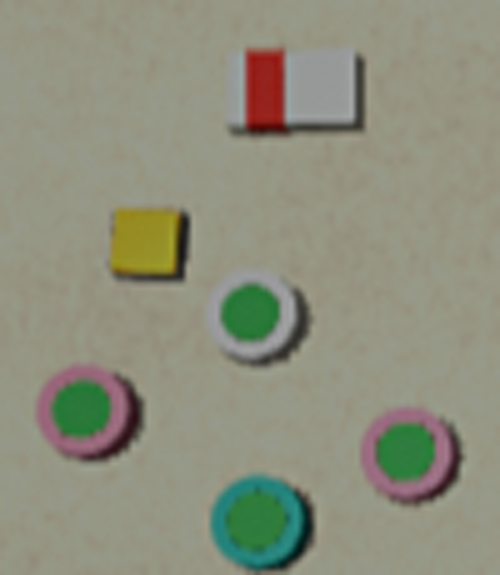

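Crop c2 confirms one white-ribbed loose cap with a green disc at top (181,258). The pink and turquoise ones stay. Two jars are open, and both clamp arms point back and a little askew. Now I'll work out poses.

```bash
python3 - <<'E'
from h import *
im=cv2.imread("pics/top0.png").astype(float); g=cv2.cvtColor(im.astype(np.uint8),cv2.COLOR_BGR2GRAY).astype(float)
hsv=cv2.cvtColor(im.astype(np.uint8),cv2.COLOR_BGR2HSV)
c=lambda x,y:(250+x/4.4-.5+.5/4.4,170+y/4.4-.5+.5/4.4)
print("rack corners top z60:");
P=[ray("top",*c(x,y),60)[:2] for x,y in((38,92),(697,74),(694,206),(38,222))]
for p in P: print(p.round(1))
print("centre",np.mean(P,0))
s=lambda x,y:(180+x/3.5-.5,200+y/3.5-.5)
for x,y in((37,337),(760,353)): print("scene rear corner",ray("scene",*s(x,y),60).round(1))
print("bores top",[ray("top",*c(x,y),94)[:2].round(1) for x,y in((218,132),(367,129))],"disc",ray("top",367.0,197.8,99)[:2].round(1))
print("bores scene",[ray("scene",*s(x,y),94)[:2].round(1) for x,y in((397,250),(559,252))],"disc",ray("scene",247,267.9,99)[:2].round(1))
# tray rim outer corners
m=mask(cv2.imread("pics/top0.png"),(100,100,30),(130,255,255)); m[:228]=0;m[:,:250]=0;m[:,430:]=0
cc=max(blobs(m),key=cv2.contourArea); box=cv2.boxPoints(cv2.minAreaRect(cc)); print(box)
for x,y in((63,322),(722,268),(746,468),(80,525)): print("tray corner z56",ray("top",*c(x,y),56)[:2].round(1))
for x,y in((82,47),(706,38),(720,170),(57,178)): print("tray corner scene",ray("scene",*s(x,y),56)[:2].round(1))
print("handle",[ray("top",*c(x,y),85)[:2].round(1) for x,y in((356,384),(452,375))],[ray("scene",*s(x,y),85)[:2].round(1) for x,y in((345,72),(435,72))])
print("loose", ray("top",179.8,257.2,27).round(1),ray("scene",490.9,250.6,27).round(1))
for p in((180.7,298.8),(210.9,284.9),(145.9,276.5)):print("look",ray("top",*p,27).round(1))
# knob bars & arms
for x,y in((75,130),(62,180),(675,112),(662,165)): print("knob bar",ray("top",*c(x,y),102)[:2].round(1))
for x,y in((95,78),(684,62)): print("arm tip",ray("top",*c(x,y),69)[:2].round(1))
for x,y in((40,330),(700,348)): print("arm tip sc",ray("scene",*s(x,y),69)[:2].round(1))
for x,y in((90,200),(65,240),(735,214),(715,256)): print("bar sc",ray("scene",*s(x,y),102)[:2].round(1))
E
```

```text
rack corners top z60:
[668.1 171. ]
[ 672.1 -260.4]
[ 582.8 -253.8]
[580.2 170.8]
centre [625.79749455 -43.08197121]
scene rear corner [ 678.  -252.4   60. ]
scene rear corner [670.4 173.   60. ]
bores top [array([628.2,  52.9]), array([628.4, -42.2])] disc [ 628.4 -137.3]
bores scene [array([629.9, -41.8]), array([627.1,  53.9])] disc [ 630.4 -137.1]
[[262.94482 243.33798]
 [415.7173  230.60692]
 [419.62073 277.44827]
 [266.84827 290.17932]]
tray corner z56 [514.5 155. ]
tray corner z56 [ 542.1 -270.3]
tray corner z56 [ 411.1 -278.4]
tray corner z56 [382.8 144.3]
tray corner scene [ 415.1 -279.6]
tray corner scene [386.8 148.7]
tray corner scene [515.5 154.6]
tray corner scene [ 542. -270.]
handle [array([464.4, -31.4]), array([469. , -91.9])] [array([464.6, -90.9]), array([462. , -31.9])]
loose [483.5 398.2  27. ] [483.4 399.9  27. ]
look [363.8 392.   27. ]
look [401.7 307.7  27. ]
look [429.4 492.8  27. ]
knob bar [628.9 143.5]
knob bar [596.1 151.7]
knob bar [ 633.5 -238.1]
knob bar [ 598.6 -228.1]
arm tip [674. 133.]
arm tip [ 677.6 -250.8]
arm tip sc [ 680.2 -248.7]
arm tip sc [675.9 137.4]
bar sc [ 604.9 -229.2]
bar sc [ 638.3 -237.4]
bar sc [598.9 157.8]
bar sc [633.5 145. ]
```

```bash
cat >> h.py <<'E'
def to(x,y,z,yaw,cmd=None):
    """travel (m, tool axes) and turn (deg) from measured pose to target"""
    s,Rm=st(); d=Rm.T@(np.array([x,y,z])-s["eef_pos"])/1000
    cy,sy=np.cos(np.radians(yaw)),np.sin(np.radians(yaw))
    X=np.array([0,0,-1.]);Y=np.array([cy,sy,0]);T=np.stack([X,Y,np.cross(X,Y)],1)
    rv=np.degrees(R.from_matrix(Rm.T@T).as_rotvec())
    print("travel",d.round(4),"ang",rv.round(2))
E
python3 - <<'E'
from h import *
to(464.5,-61.8,170,3.7)
print(ray("top",160,243,20))
# rack yaw via front top edge
im=cv2.imread("pics/top0.png"); g=cv2.cvtColor(im,cv2.COLOR_BGR2GRAY).astype(float)
def edge(us,v0,v1,sgn,z):
    pts=[]
    for u in us:
        col=g[v0(u):v1(u),u]; d=sgn*np.diff(col); k=int(np.argmax(d))
        if 0<k<len(d)-1:
            a,b,c=d[k-1:k+2]; o=(a-c)/2/(a-2*b+c) if a-2*b+c else 0
        else:o=0
        pts.append(ray("top",u,v0(u)+k+.5+o,z)[:2])
    pts=np.array(pts); f=cv2.fitLine(pts.astype(np.float32),cv2.DIST_HUBER,0,.01,.01).ravel()
    print("yaw",np.degrees(np.arctan2(-f[0],f[1]))if f[1]>0 else np.degrees(np.arctan2(f[0],-f[1])),"x at y=-43",f[2]+(-43-f[3])*f[0]/f[1])
edge(range(275,390),lambda u:212,lambda u:224,-1,60)
edge(range(275,400),lambda u:180,lambda u:194,1,60)
E
```

```text
t 0.1 tcp [ 254.4 -624.6  196.9] x [-0.001  0.001 -1.   ] y [ 0.377 -0.926 -0.002] jaw yaw deg -67.84 F [ 0.  -0.8 -1. ] M [-0.01 -0.07 -0.04] w 87.7 q [ 1.08  0.48  0.02  1.56 -0.01  1.11 -0.08]
travel [ 0.0276 -0.4419 -0.4069] ang [-7.154e+01 -5.000e-02  8.000e-02]
[527.89778075 458.20073116  20.        ]
yaw 0.62189984 x at y=-43 582.1702
yaw 0.40767097 x at y=-43 669.4934
```

Request:
move_arm(travel=[[0.0, -0.442, -0.407], [0.0, -0.442, -0.407], [0.0, -0.442, -0.407], [0.0, -0.442, -0.407], [0.0, -0.442, -0.407], [0.0, -0.442, -0.407], [0.0, -0.442, -0.407], [0.0, -0.442, -0.407]], angular=[[-71.5, 0, 0], [-71.5, 0, 0], [-71.5, 0, 0], [-71.5, 0, 0], [-71.5, 0, 0], [-71.5, 0, 0], [-71.5, 0, 0], [-71.5, 0, 0]], hand=[-0.1, -0.1, -0.1, -0.1, -0.1, -0.1, -0.1, -0.1], grip_force=25)

```text
time_s: 0.9
eef_pos: [394.6, -248.4, 197.7]
tool_rot: [1.193, 1.219, -1.193]
contact_force: [0.4, -0.6, -1.0]
width: 0.454
```

```bash
python3 -c "
from h import *
to(464.5,-61.8,150,3.7)"
```

```text
t 0.9 tcp [ 394.6 -248.4  197.7] x [-0. -0. -1.] y [ 1.     0.022 -0.   ] jaw yaw deg 1.26 F [ 0.4 -0.6 -1. ] M [-0.03 -0.11  0.  ] w 39.9 q [ 0.78  0.16 -0.39  2.01  0.07  0.98  0.38]
travel [ 0.0476  0.074  -0.1851] ang [-2.44  0.01  0.01]
```

Request:
move_arm(travel=[[0.0476, 0.074, -0.185], [0.0476, 0.074, -0.185], [0.0476, 0.074, -0.185], [0.0476, 0.074, -0.185], [0.0476, 0.074, -0.185], [0.0476, 0.074, -0.185]], angular=[[-2.4, 0, 0], [-2.4, 0, 0], [-2.4, 0, 0], [-2.4, 0, 0], [-2.4, 0, 0], [-2.4, 0, 0]], hand=[-0.1, -0.1, -0.1, -0.1, -0.1, -0.1])

```text
time_s: 1.5
eef_pos: [465.5, -62.8, 149.7]
tool_rot: [1.164, 1.239, -1.164]
contact_force: [-0.8, -0.9, -0.0]
width: 0.448
```

```bash
python3 -c "
from h import *
shot('top','t1.png');shot('scene','s1.png',(150,150,450,350),2.6)
to(464.5,-61.8,50,3.7)"
```

```text
t 1.6 tcp [465.1 -65.6 150. ] x [-0.001 -0.001 -1.   ] y [ 0.998  0.056 -0.001] jaw yaw deg 3.24 F [ 0.3 -0.1 -0.1] M [-0.07 -0.04 -0.02] w 39.8 q [ 0.47  0.24 -0.52  2.05  0.16  0.89 -0.09]
travel [ 0.1    -0.0003 -0.0039] ang [-0.46  0.03  0.04]
```

View pics/s1.png

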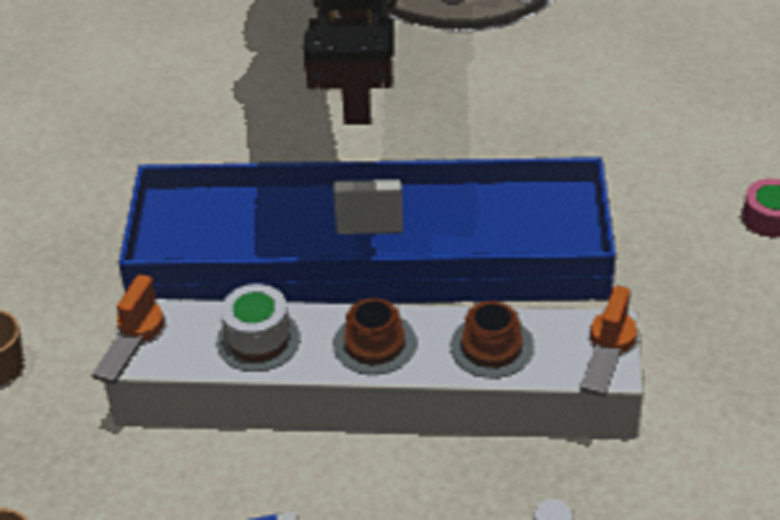

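The gripper is above the handle and the tray is where I measured it. I'll descend and grip.

Request:
move_arm(travel=[[0.05, 0, -0.004], [0.09, 0, -0.004], [0.1, 0, -0.004], [0.1, 0, -0.004], [0.1, 0, -0.004], [0.1, 0, -0.004], [0.1, 0, -0.004], [0.1, 0, -0.004]], angular=[[-0.4, 0, 0], [-0.4, 0, 0], [-0.4, 0, 0], [-0.4, 0, 0], [-0.4, 0, 0], [-0.4, 0, 0], [-0.4, 0, 0], [-0.4, 0, 0]], hand=[-0.1, -0.1, -0.1, -0.1, -1, -1, -1, -1])

```text
time_s: 2.4
eef_pos: [466.2, -60.6, 51.3]
tool_rot: [1.162, 1.237, -1.16]
contact_force: [-1.8, 0.1, 5.0]
width: 0.157
```

```bash
python3 -c "
from h import *
to(507.5,-43.0,50,0.5)"
```

```text
t 2.4 tcp [466.2 -60.6  51.3] x [ 0.002 -0.001 -1.   ] y [0.998 0.065 0.002] jaw yaw deg 3.7 F [-1.8  0.1  5. ] M [-0.1   0.3   0.07] w 13.8 q [ 0.4   0.4  -0.48  2.13  0.29  0.67 -0.21]
travel [ 0.0014  0.0424 -0.0148] ang [ 3.2   0.04 -0.11]
```

Request:
move_arm(travel=[[0, 0.008, -0.003], [0, 0.016, -0.006], [0, 0.024, -0.009], [0, 0.032, -0.012], [0, 0.04, -0.015], [0, 0.04, -0.015], [0, 0.04, -0.015]], angular=[[0.8, 0, 0], [1.6, 0, 0], [2.4, 0, 0], [3.2, 0, 0], [3.2, 0, 0], [3.2, 0, 0], [3.2, 0, 0]], hand=[-1, -1, -1, -1, -1, -1, -1])

```text
time_s: 3.1
eef_pos: [503.8, -43.8, 51.1]
tool_rot: [1.201, 1.213, -1.205]
contact_force: [-3.4, -2.8, 9.3]
width: 0.162
```

```bash
cat > dock.py <<'E'
from h import *
import sys
im=shot('top',sys.argv[1]+'.png',(250,170,430,290),4.4)
im2=shot('scene',sys.argv[1]+'s.png',(180,200,405,330),3.5)
s,_=st()
# tray outline fits: side edges (left/right ends) along v, and rack ends
hsv=cv2.cvtColor(im,cv2.COLOR_BGR2HSV)
m=mask(im,(100,90,25),(130,255,255)); m[:215]=0; m[:,:250]=0; m[:,440:]=0; m[:, :]=m
cc=max(blobs(m),key=cv2.contourArea); box=cv2.boxPoints(cv2.minAreaRect(cc)); 
for b in box: print(b.round(1), ray("top",b[0],b[1],56)[:2].round(1))
E
python3 dock.py d1
```

```text
t 3.2 tcp [503.8 -43.8  51.1] x [-0.001 -0.002 -1.   ] y [ 1.     0.008 -0.001] jaw yaw deg 0.48 F [-4.4 -2.5  9.5] M [-0.62  1.05  0.06] w 13.8 q [ 0.33  0.44 -0.45  2.05  0.3   0.71 -0.3 ]
[258.  225.7] [564.9 171.9]
[346.6 223.1] [567.6 -80.5]
[348. 271.] [429.  -80.2]
[259.4 273.6] [426.5 167.8]
```

View pics/d1.png

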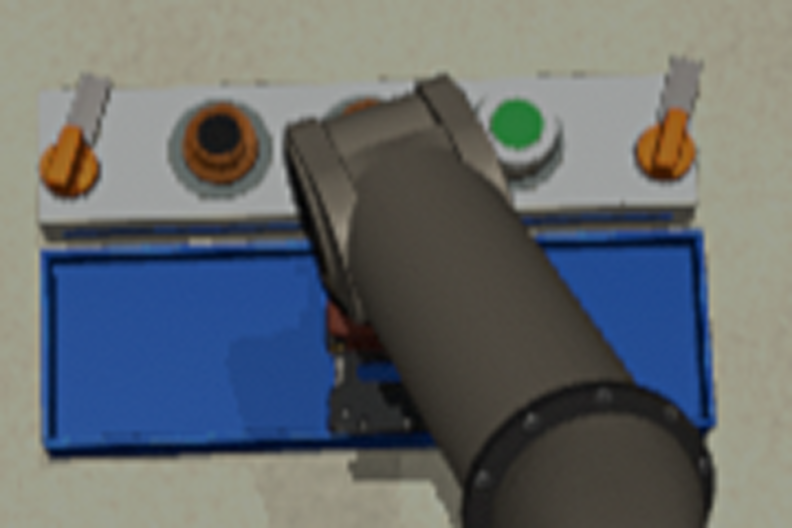

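View pics/d1s.png

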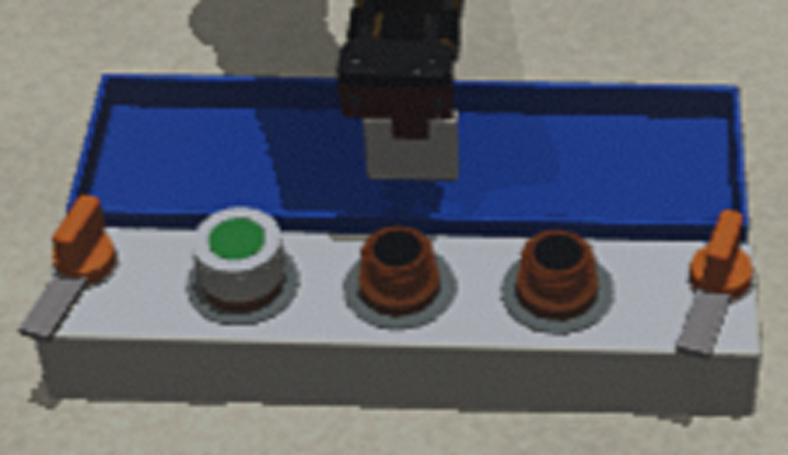

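```bash
cat > pts.py <<'E'
from h import *
c=lambda x,y:(250+x/4.4-.5+.5/4.4,170+y/4.4-.5+.5/4.4)
def show(tl,tr,rl,rr):
    a,b=[ray("top",*c(*p),56)[:2] for p in(tl,tr)]; d,e=[ray("top",*c(*p),60)[:2] for p in(rl,rr)]
    print("tray L",a.round(1),"R",b.round(1),"mid",((a+b)/2).round(1),"yaw",np.degrees(np.arctan2(b[0]-a[0],a[1]-b[1])).round(2))
    print("rack L",d.round(1),"R",e.round(1),"mid",((d+e)/2).round(1),"yaw",np.degrees(np.arctan2(e[0]-d[0],d[1]-e[1])).round(2))
E
python3 -c "
from pts import *
show((42,249),(704,232),(38,222),(695,206))"
```

```text
tray L [563.2 168.6] R [ 566.3 -260. ] mid [564.7 -45.7] yaw 0.42
rack L [580.2 170.8] R [ 582.7 -254.4] mid [581.5 -41.8] yaw 0.34
```

Request:
move_arm(travel=[[-0.001, 0.005, -0.001], [-0.001, 0.01, -0.002], [-0.001, 0.013, -0.003], [-0.001, 0.013, -0.003], [-0.001, 0.013, -0.003]], angular=[[0, 0, 0], [0, 0, 0], [0, 0, 0], [0, 0, 0], [0, 0, 0]], hand=[-1, -1, -1, -1, -1])

```text
time_s: 3.7
eef_pos: [517.6, -39.6, 51.1]
tool_rot: [1.203, 1.213, -1.202]
contact_force: [-2.4, -1.4, 0.1]
width: 0.159
```

```bash
python3 dock.py d2 | head -1
```

```text
t 3.8 tcp [517.5 -39.6  51.1] x [ 0.  0. -1.] y [1.    0.009 0.   ] jaw yaw deg 0.52 F [-1.4 -1.2 -0. ] M [-0.27  0.39 -0.01] w 14.2 q [ 0.32  0.46 -0.45  2.02  0.3   0.72 -0.31]
```

View pics/d2.png

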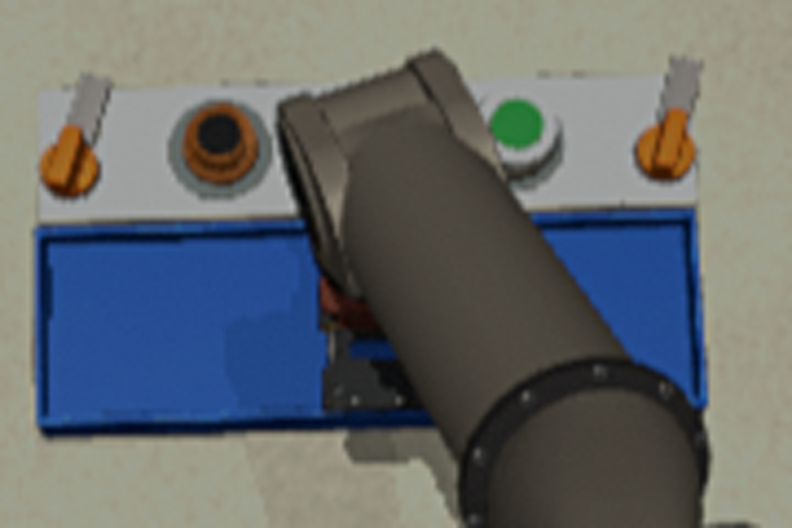

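View pics/d2s.png

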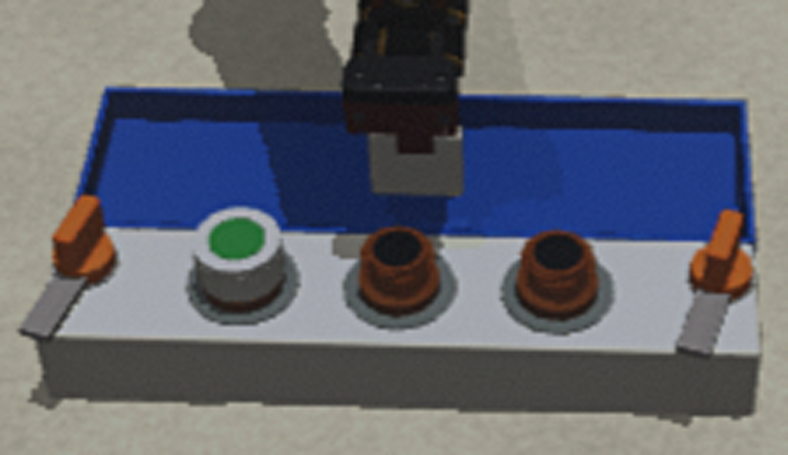

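```bash
cat > ends.py <<'E'
from h import *
import sys
def ends(im,rackrows=(194,214),trayrows=(226,260)):
    lab=cv2.cvtColor(im,cv2.COLOR_BGR2LAB).astype(float)
    out={}
    for nm,rows,z,xr in(("rack",rackrows,60,None),("tray",trayrows,56,None)):
        for side,(u0,u1),(i,o) in(("L",(252,266),(1,0)),("R",(400,418),(0,1))):
            pts=[]
            for v in range(*rows):
                row=lab[v,u0:u1]; d=np.linalg.norm(np.diff(row,axis=0),axis=1)
                # outermost strong gradient
                ks=np.where(d>0.5*d.max())[0]; k=ks[0] if side=="L" else ks[-1]
                a,b,c=(d[k-1] if k>0 else 0),d[k],(d[k+1] if k+1<len(d) else 0)
                off=(c-a)/(a+b+c)
                pts.append(ray("top",u0+k+.5+off,v,z)[:2])
            pts=np.array(pts); p=np.polyfit(pts[:,0],pts[:,1],1)
            r=pts[:,1]-np.polyval(p,pts[:,0]); ok=abs(r)<1.5*np.median(abs(r))+.5; p=np.polyfit(pts[ok,0],pts[ok,1],1)
            out[nm+side]=p; print(nm,side,"y at x=583:",np.polyval(p,583).round(2),"slope deg",np.degrees(np.arctan(p[0])).round(2),"mean x,y",pts[ok].mean(0).round(2))
    return out
if __name__=="__main__":
    import robot_dummy if False else None
E
sed -i '/__main__/,$d' ends.py
python3 - <<'E'
from ends import *
im=robot.capture("top")[:,:,::-1].copy(); ends(im,trayrows=(226,250))
E
```

```text
rack L y at x=583: 178.01 slope deg -18.62 mean x,y [624.85 163.9 ]
rack R y at x=583: -256.03 slope deg 1.38 mean x,y [ 622.12 -255.09]
tray L y at x=583: 171.35 slope deg -2.12 mean x,y [530.29 173.3 ]
tray R y at x=583: -255.29 slope deg 0.41 mean x,y [ 522.04 -255.73]
```

```bash
python3 - <<'E'
from ends import *
im=robot.capture("top")[:,:,::-1].copy()
for rr in((194,200),(214,219)):
    ends(im,rackrows=rr,trayrows=(232,262))
print(cv2.cvtColor(im,cv2.COLOR_BGR2GRAY)[190:262:3,252:270])
E
```

```text
rack L y at x=583: 72.56 slope deg 53.04 mean x,y [649.68 161.17]
rack R y at x=583: -233.39 slope deg -19.57 mean x,y [ 641.99 -254.36]
tray L y at x=583: 173.26 slope deg -0.16 mean x,y [504.21 173.49]
tray R y at x=583: -255.32 slope deg 0.61 mean x,y [ 496.16 -256.25]
rack L y at x=583: 171.48 slope deg 1.06 mean x,y [589.25 171.6 ]
rack R y at x=583: -255.57 slope deg -5.42 mean x,y [ 583.99 -255.67]
tray L y at x=583: 173.26 slope deg -0.16 mean x,y [504.21 173.49]
tray R y at x=583: -255.32 slope deg 0.61 mean x,y [ 496.16 -256.25]
[[158 157 157 157 157 156 155 155 155 157 158 156 141 140 151 133 122 122]
 [157 157 156 158 157 157 156 158 159 159 159 160 160 160 134 122 121 125]
 [157 156 156 155 155 155 157 159 158 160 159 160 160 128 122 124 126 128]
 [157 158 157 157 156 156 153 158 160 160 161 152 116 103 104 104  98 128]
 [156 157 157 158 156 156 154 161 162 150 134 107 104 108 112  93  40  60]
 [157 157 156 157 158 159 154 135 111  94  98 107 111 114 100  45  44  69]
 [158 157 156 156 157 158 137 111  97 102 110 112 115 102  46  35  71 111]
 [157 157 157 158 157 159 150 
[... 545 characters left out ...]
 73  73  72  73  73  72]
 [158 157 157 158 160 131  83  27  25  38  73  76  74  74  72  73  72  73]
 [156 155 154 157 160 131  84  29  26  37  73  75  74  73  74  74  74  74]
 [156 156 157 159 161 129  83  37  27  38  72  76  75  75  74  75  74  74]
 [155 153 152 157 158 121  81  38  32  73  76  76  74  75  75  74  74  75]
 [155 155 154 157 159 117  80  37  31  73  77  75  74  75  75  74  76  75]
 [155 156 158 158 158 114  86  39  32  73  78  75  75  75  74  76  75  75]
 [157 157 156 153 155 119  87  41  26  75  77  76  76  76  75  75  76  77]
 [154 155 156 157 158 125  88  46  28  74  78  77  77  75  75  76  75  75]
 [153 154 156 156 157 158  99  47  29  74  78  76  77  77  76  76  77  75]]
```

Request:
move_arm(travel=[[0, 0.001, 0.001], [0, 0.002, 0.001], [0, 0.003, 0.001], [0, 0.004, 0.001], [0, 0.005, 0.001], [0, 0.006, 0.001]], angular=[[0, 0, 0], [0, 0, 0], [0, 0, 0], [0, 0, 0], [0, 0, 0], [0, 0, 0]], hand=[-1, -1, -1, -1, -1, -1])

```text
time_s: 4.5
eef_pos: [520.0, -40.2, 51.1]
tool_rot: [1.199, 1.218, -1.207]
contact_force: [-14.4, 1.0, 15.5]
width: 0.157
```

```bash
python3 -c "
from h import *
st()"
```

```text
t 4.5 tcp [520.  -40.2  51.1] x [-0.006 -0.001 -1.   ] y [ 1.     0.009 -0.006] jaw yaw deg 0.54 F [-14.4   1.   15.5] M [ 0.26  3.37 -0.03] w 13.8 q [ 0.32  0.47 -0.45  2.01  0.3   0.73 -0.3 ]
```

Request:
move_arm(travel=[[0, 0.002, 0], [0, 0.004, 0], [0, 0.004, 0], [0, 0.004, 0]], angular=[[0, 0, 0], [0, 0, 0], [0, 0, 0], [0, 0, 0]], hand=[-1, -1, -1, -1])

```text
time_s: 4.9
eef_pos: [519.8, -40.2, 51.0]
tool_rot: [1.194, 1.223, -1.214]
contact_force: [-25.7, 1.3, 26.9]
width: 0.156
```

```bash
python3 -c "
from ends import *
st(); im=shot('top','d3.png',(250,170,430,290),4.4); ends(im,(214,219),(232,262)); shot('scene','d3s.png',(180,200,405,330),3.5)"
```

```text
t 4.9 tcp [519.8 -40.2  51. ] x [-0.014 -0.002 -1.   ] y [ 1.     0.009 -0.014] jaw yaw deg 0.54 F [-25.7   1.3  26.9] M [0.31 5.59 0.06] w 13.7 q [ 0.32  0.47 -0.45  2.01  0.3   0.74 -0.3 ]
rack L y at x=583: 171.7 slope deg -0.83 mean x,y [589.25 171.61]
rack R y at x=583: -255.86 slope deg -5.35 mean x,y [ 583.99 -255.95]
tray L y at x=583: 172.31 slope deg 0.07 mean x,y [504.18 172.21]
tray R y at x=583: -256.55 slope deg 0.12 mean x,y [ 495.53 -256.73]
```

View pics/d3.png

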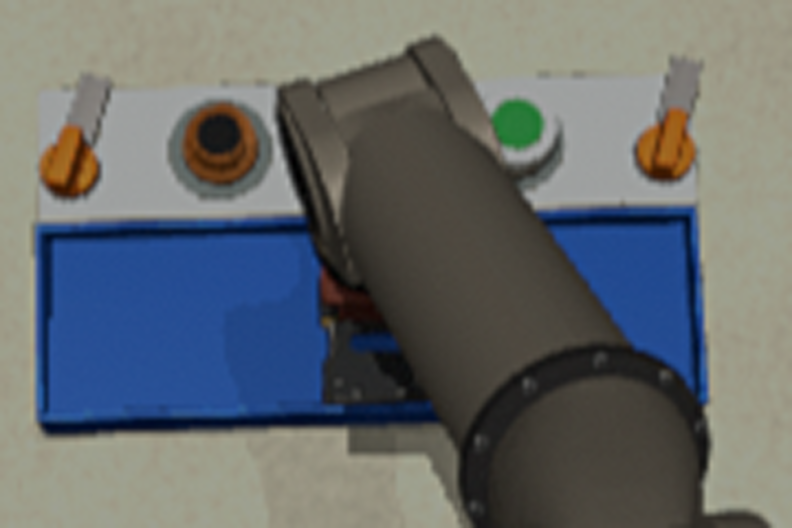

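View pics/d3s.png

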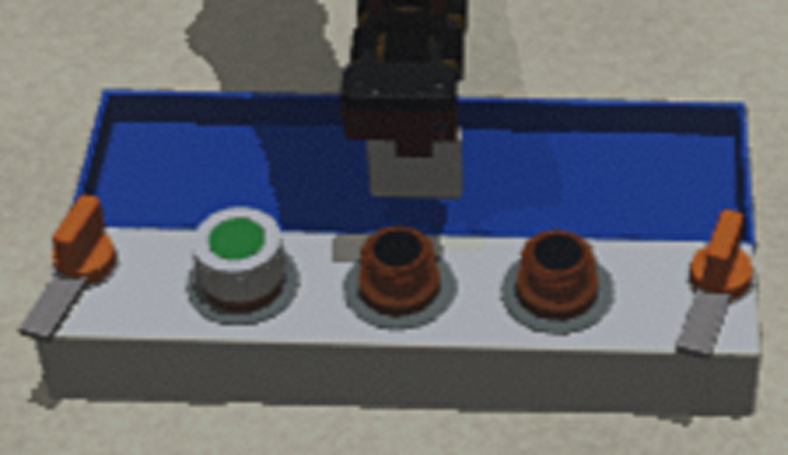

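Request:
move_arm(travel=[[0, -0.003, 0], [0, -0.006, 0], [0, -0.007, 0], [0, -0.007, 0], [0, -0.007, 0], [0, -0.007, 0], [-0.05, -0.007, 0], [-0.11, -0.007, 0]], angular=[[0, 0, 0], [0, 0, 0], [0, 0, 0], [0, 0, 0], [0, 0, 0], [0, 0, 0], [0, 0, 0], [0, 0, 0]], hand=[-1, -1, -1, -0.3, -0.2, -0.2, -0.2, -0.2])

```text
time_s: 5.8
eef_pos: [519.6, -40.5, 151.3]
tool_rot: [1.202, 1.216, -1.204]
contact_force: [1.2, -0.0, 0.3]
width: 0.399
```

```bash
python3 -c "
from ends import *
st(); im=shot('top','d4.png',(250,170,430,290),4.4); ends(im,(214,219),(232,262)); shot('scene','d4s.png',(180,200,405,330),3.5)
to(614,151,140,76)"
```

```text
t 5.8 tcp [519.6 -40.5 151.3] x [-0.003  0.001 -1.   ] y [ 1.     0.009 -0.003] jaw yaw deg 0.53 F [ 1.2 -0.   0.3] M [-0.02 -0.15 -0.01] w 35.1 q [ 0.38  0.32 -0.51  1.94  0.19  0.93 -0.21]
rack L y at x=583: 171.52 slope deg 0.63 mean x,y [589.25 171.59]
rack R y at x=583: -255.84 slope deg -4.53 mean x,y [ 583.99 -255.92]
tray L y at x=583: 172.32 slope deg 0.08 mean x,y [504.18 172.21]
tray R y at x=583: -256.5 slope deg 0.17 mean x,y [ 495.93 -256.76]
t 5.9 tcp [525.4 -40.1 157.6] x [ 0.012 -0.    -1.   ] y [1.    0.009 0.012] jaw yaw deg 0.51 F [1.2 0.2 0.2] M [-0.01 -0.1   0.01] w 35.1 q [ 0.38  0.32 -0.51  1.93  0.19  0.93 -0.21]
travel [ 0.0186  0.09   -0.1904] ang [-75.49   0.48  -0.56]
```

View pics/d4.png

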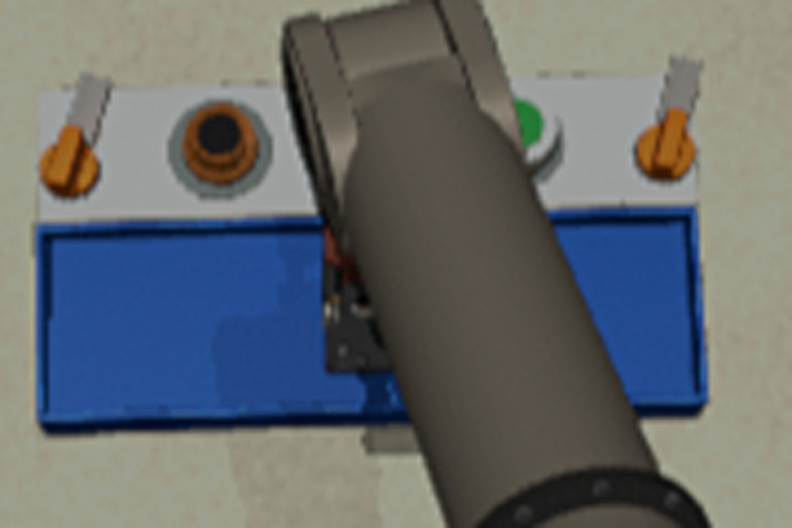

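Request:
move_arm(travel=[[0.019, 0.09, -0.19], [0.019, 0.09, -0.19], [0.019, 0.09, -0.19], [0.019, 0.09, -0.19], [0.019, 0.09, -0.19], [0.019, 0.09, -0.19], [0.019, 0.09, -0.19], [0.019, 0.09, -0.19]], angular=[[-75, 0.5, -0.5], [-75, 0.5, -0.5], [-75, 0.5, -0.5], [-75, 0.5, -0.5], [-75, 0.5, -0.5], [-75, 0.5, -0.5], [-75, 0.5, -0.5], [-75, 0.5, -0.5]], hand=[-0.1, -0.1, -0.1, -0.1, -0.1, -0.1, -0.1, -0.1])

```text
time_s: 6.7
eef_pos: [608.9, 150.4, 131.5]
tool_rot: [0.28, 1.564, -0.279]
contact_force: [-0.1, -0.9, -0.8]
width: 0.453
```

```bash
python3 -c "
from h import *
to(614.5,150.3,130,75.5)"
```

```text
t 6.7 tcp [608.9 150.4 131.5] x [-0.011  0.002 -1.   ] y [ 0.348  0.937 -0.002] jaw yaw deg 69.63 F [-0.1 -0.9 -0.8] M [ 0.02 -0.17  0.04] w 39.9 q [ 0.21  0.59 -0.77  1.69  0.45  1.06  0.51]
travel [0.0015 0.0018 0.0054] ang [-5.87 -0.62  0.07]
```

Request:
move_arm(travel=[[0.0, 0.002, 0.005], [0.0, 0.002, 0.005], [0.0, 0.002, 0.005], [0.0, 0.002, 0.005]], angular=[[-6, -0.6, 0], [-6, -0.6, 0], [-6, -0.6, 0], [-6, -0.6, 0]], hand=[-0.1, -0.1, -0.1, -0.1])

```text
time_s: 7.1
eef_pos: [613.9, 150.2, 131.9]
tool_rot: [0.202, 1.562, -0.205]
contact_force: [0.6, -0.2, -0.2]
width: 0.452
```

```bash
python3 -c "
from h import *
to(614.5,150.3,78,75.5)
shot('scene','k1.png',(300,180,460,300),5)"
```

```text
t 7.1 tcp [613.9 150.2 131.9] x [-0.001 -0.001 -1.   ] y [ 0.256  0.967 -0.002] jaw yaw deg 75.14 F [ 0.6 -0.2 -0.2] M [ 0.02 -0.13  0.03] w 39.7 q [ 0.22  0.6  -0.78  1.68  0.47  1.06  0.59]
travel [0.0539 0.0003 0.0006] ang [-0.36 -0.02  0.09]
```

View pics/k1.png

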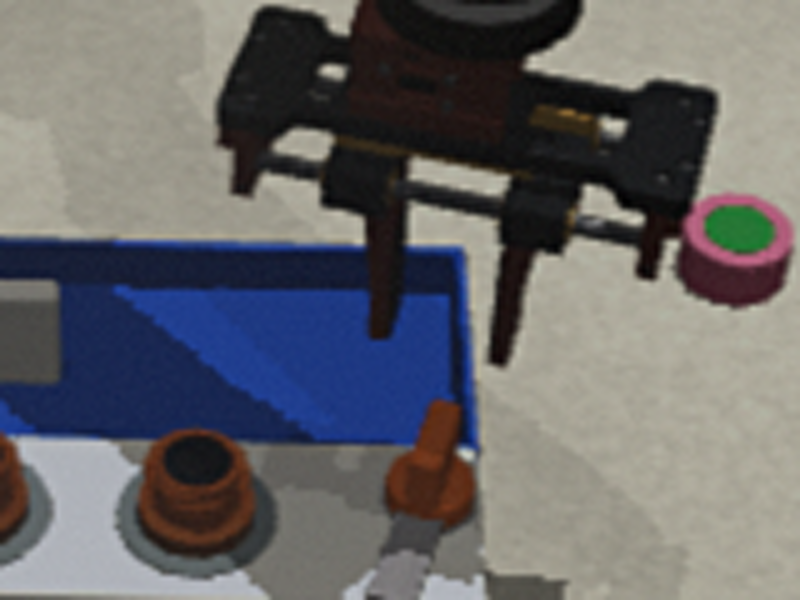

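The gripper straddles the left knob bar (crop (437,430)). I'll descend and grip.

Request:
move_arm(travel=[[0.03, 0, 0.001], [0.053, 0, 0.001], [0.053, 0, 0.001], [0.053, 0, 0.001], [0.053, 0, 0.001], [0.053, 0, 0.001], [0.053, 0, 0.001]], angular=[[0, 0, 0], [0, 0, 0], [0, 0, 0], [0, 0, 0], [0, 0, 0], [0, 0, 0], [0, 0, 0]], hand=[-0.1, -0.1, -0.1, -1, -1, -1, -1], grip_force=30)

```text
time_s: 7.85
eef_pos: [615.5, 150.2, 80.1]
tool_rot: [0.201, 1.56, -0.203]
contact_force: [-0.5, -0.9, 0.5]
width: 0.126
```

```bash
python3 -c "
from h import *
st()"
```

```text
t 7.85 tcp [615.5 150.2  80.1] x [ 0.001 -0.001 -1.   ] y [ 0.254  0.967 -0.001] jaw yaw deg 75.26 F [-0.5 -0.9  0.5] M [ 0.03 -0.15 -0.  ] w 11.1 q [ 0.19  0.65 -0.75  1.72  0.53  0.98  0.56]
```

Request:
move_arm(travel=[[0, 0, 0], [0, 0, 0]], angular=[[0, 0, 0], [0, 0, 0]], hand=[-1, -1])

```text
time_s: 8.05
eef_pos: [615.1, 150.0, 79.4]
tool_rot: [0.201, 1.561, -0.203]
contact_force: [0.3, 0.4, 0.0]
width: 0.011
```

```bash
python3 -c "
from h import *
st();shot('scene','k2.png',(300,180,460,300),5)"
```

```text
t 8.05 tcp [615.1 150.   79.4] x [-0.    -0.001 -1.   ] y [ 0.254  0.967 -0.001] jaw yaw deg 75.26 F [0.3 0.4 0. ] M [ 0.04 -0.16  0.03] w 0.9 q [ 0.19  0.65 -0.75  1.72  0.53  0.98  0.56]
```

View pics/k2.png

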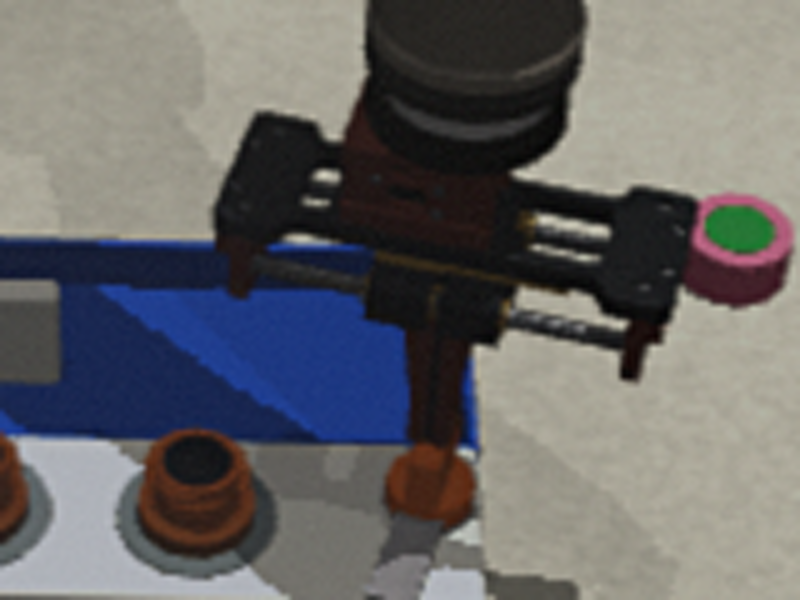

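```bash
python3 -c "
from h import *
for P in((615,150,79),(615,150,102),(614.5,150.3,102),(635,145,102),(595,155,102)): print(P,((proj('scene',P)-(300,180)+.5)*5).round(0), ((proj('top',P)-(250,170)+.5)*4.4).round(0))
"
```

```text
(615, 150, 79) [429. 471.] [ 68. 162.]
(615, 150, 102) [432. 433.] [ 65. 152.]
(614.5, 150.3, 102) [433. 432.] [ 65. 152.]
(635, 145, 102) [422. 468.] [ 73. 121.]
(595, 155, 102) [443. 399.] [ 57. 182.]
```

```bash
python3 -c "
from h import *
shot('top','k3.png',(220,150,320,240),8)
im=robot.capture('scene')[:,:,::-1]; cv2.imwrite('pics/k4.png',cv2.resize(im[225:300,360:420],None,fx=10,fy=8,interpolation=cv2.INTER_CUBIC))
"
```

```text
(no output)
```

View pics/k3.png

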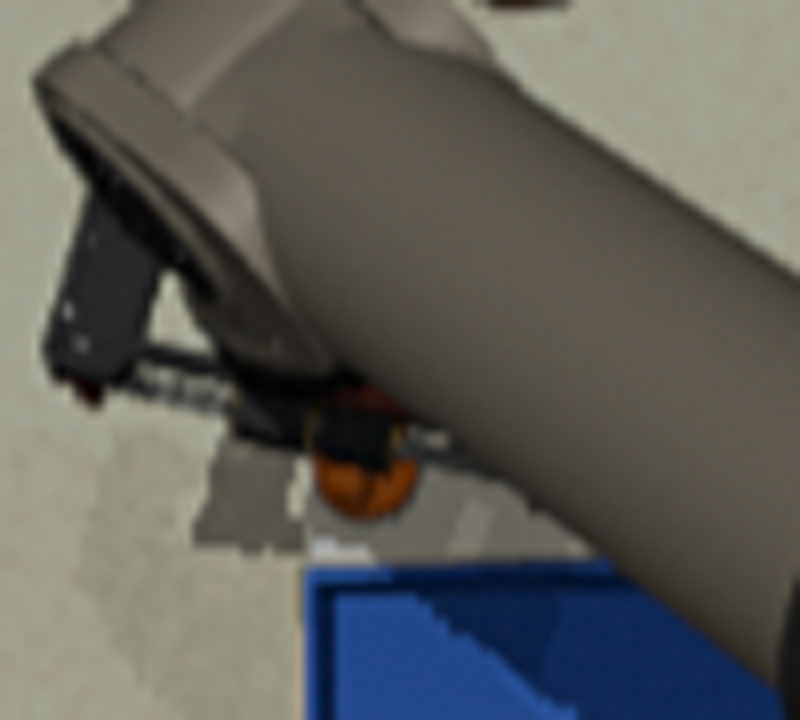

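View pics/k4.png

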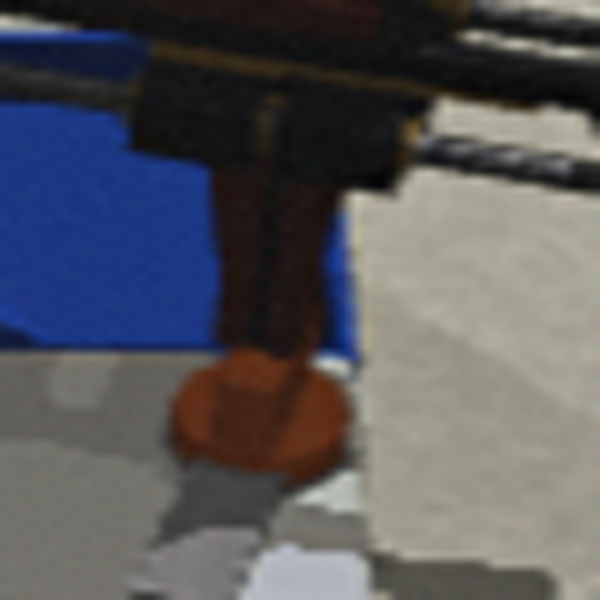

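```bash
python3 -c "
from h import *
print('s1 pred',proj('scene',(465.1,-65.6,150)),'z170',proj('scene',(465.1,-65.6,170)),'x445',proj('scene',(445,-65.6,150)),'obs ~',(150+357/2.6,150+122/2.6))
print('s0 pred',proj('scene',(254.4,-624.6,197)), 'z217',proj('scene',(254.4,-624.6,217)))
print('k1 pred',proj('scene',(613.9,150.2,131.9)),'obs',(300+441/5,180+350/5))
im=cv2.imread('pics/scene0.png'); cv2.imwrite('pics/g0.png',cv2.resize(im[40:140,0:110],None,fx=6,fy=6,interpolation=cv2.INTER_CUBIC))
"
```

```text
s1 pred [287.70954259 198.72120854] z170 [287.28326999 191.69555572] x445 [288.55218921 192.95832047] obs ~ (287.30769230769226, 196.9230769230769)
s0 pred [ 69.14751151 122.9036129 ] z217 [ 66.61142921 115.86045023]
k1 pred [387.12770038 255.60362113] obs (388.2, 250.0)
```

View pics/g0.png

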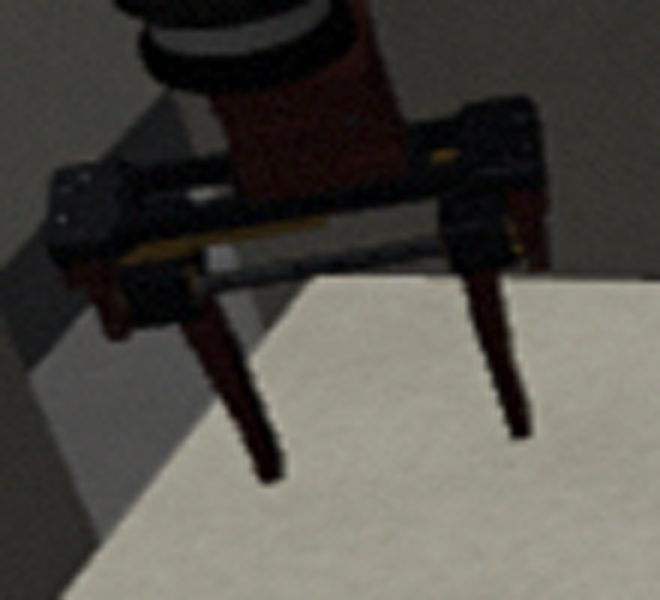

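Compared with the pictures, the visible fingertips sit about 20 mm above the reported TCP, so the fingers shut just above the bar. I'll open, go 19 mm lower and grip again.

Request:
move_arm(travel=[[0, 0, 0], [0, 0, 0], [0, 0, 0], [0.006, 0, 0], [0.012, 0, 0], [0.018, 0, 0], [0.018, 0, 0], [0.018, 0, 0]], angular=[[0, 0, 0], [0, 0, 0], [0, 0, 0], [0, 0, 0], [0, 0, 0], [0, 0, 0], [0, 0, 0], [0, 0, 0]], hand=[-0.1, -0.1, -0.1, -0.1, -0.1, -0.1, -0.1, -0.1])

```text
time_s: 9.0
eef_pos: [614.7, 150.0, 60.7]
tool_rot: [0.201, 1.562, -0.203]
contact_force: [0.0, -0.4, 0.4]
width: 0.448
```

Request:
move_arm(travel=[[0, 0, 0], [0, 0, 0], [0, 0, 0], [0, 0, 0], [0, 0, 0]], angular=[[0, 0, 0], [0, 0, 0], [0, 0, 0], [0, 0, 0], [0, 0, 0]], hand=[-1, -1, -1, -1, -1])

```text
time_s: 9.5
eef_pos: [615.4, 151.3, 61.4]
tool_rot: [0.202, 1.561, -0.201]
contact_force: [2.4, 4.2, -2.2]
width: 0.159
```

```bash
python3 -c "
from h import *
st();shot('scene','k5.png',(300,180,460,300),5)"
```

```text
t 9.5 tcp [615.4 151.3  61.4] x [ 0.001  0.001 -1.   ] y [0.254 0.967 0.001] jaw yaw deg 75.32 F [ 2.4  4.2 -2.2] M [ 0.89 -0.62 -0.03] w 14.0 q [ 0.18  0.68 -0.74  1.73  0.54  0.95  0.54]
```

View pics/k5.png

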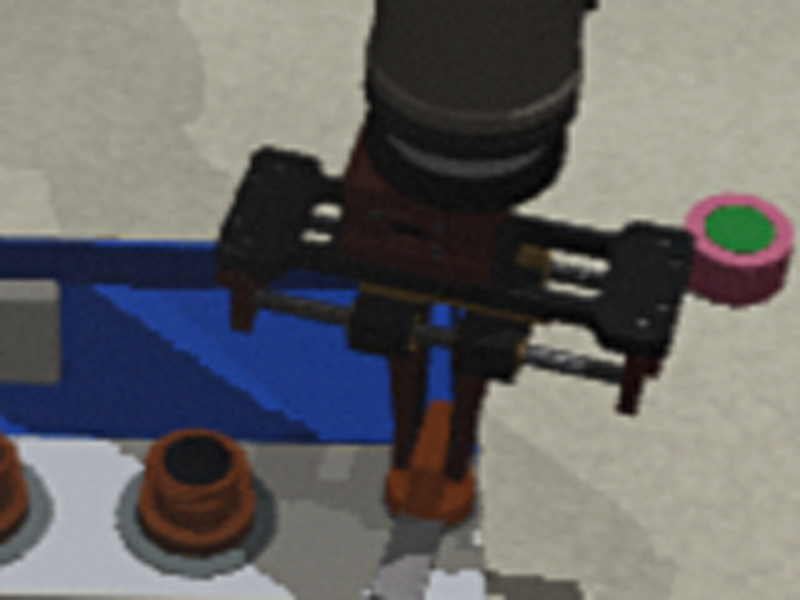

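Gripped at 14.0 mm. Now turning clockwise, which is positive about tool x.

Request:
move_arm(travel=[[0, 0, 0], [0, 0, 0], [0, 0, 0], [0, 0, 0], [0, 0, 0], [0, 0, 0], [0, 0, 0], [0, 0, 0]], angular=[[8, 0, 0], [16, 0, 0], [24, 0, 0], [32, 0, 0], [40, 0, 0], [48, 0, 0], [56, 0, 0], [64, 0, 0]], hand=[-1, -1, -1, -1, -1, -1, -1, -1])

```text
time_s: 10.35
eef_pos: [615.8, 151.7, 61.4]
tool_rot: [1.068, 1.293, -1.065]
contact_force: [3.4, 4.8, -4.7]
width: 0.158
```

```bash
python3 -c "
from h import *
st()"
```

```text
t 10.35 tcp [615.8 151.7  61.4] x [ 0.002  0.001 -1.   ] y [0.982 0.191 0.002] jaw yaw deg 11.01 F [ 3.4  4.8 -4.7] M [ 1.13 -0.91  0.08] w 13.9 q [ 0.01  0.61 -0.48  1.74  0.35  0.88 -0.43]
```

Request:
move_arm(travel=[[0, 0, 0], [0, 0, 0], [0, 0, 0], [0, 0, 0], [0, 0, 0], [0, 0, 0], [0, 0, 0], [0, 0, 0]], angular=[[8, 0, 0], [16, 0, 0], [24, 0, 0], [32, 0, 0], [40, 0, 0], [48, 0, 0], [56, 0, 0], [64, 0, 0]], hand=[-1, -1, -1, -1, -1, -1, -1, -1])

```text
time_s: 11.15
eef_pos: [615.5, 150.7, 61.5]
tool_rot: [1.851, 0.618, -1.85]
contact_force: [-0.2, 1.2, 0.0]
width: 0.188
```

Request:
move_arm(travel=[[0, 0, 0], [0, 0, 0], [0, 0, 0], [0, 0, 0]], angular=[[8, 0, 0], [16, 0, 0], [24, 0, 0], [30, 0, 0]], hand=[-1, -1, -1, -1])

```text
time_s: 11.55
eef_pos: [614.8, 151.0, 61.4]
tool_rot: [2.157, 0.132, -2.159]
contact_force: [1.3, 2.8, -0.7]
width: 0.156
```

```bash
python3 -c "
from h import *
st()"
```

```text
t 11.55 tcp [614.8 151.   61.4] x [-0.001 -0.    -1.   ] y [ 0.122 -0.993  0.   ] jaw yaw deg -82.98 F [ 1.3  2.8 -0.7] M [ 0.69 -0.12  0.07] w 13.7 q [-0.28  0.56 -0.09  1.77  0.06  0.82 -1.84]
```

Request:
move_arm(travel=[[0, 0, 0], [0, 0, 0], [0, 0, 0], [0, 0, 0]], angular=[[4, 0, 0], [8, 0, 0], [11, 0, 0], [11, 0, 0]], hand=[-1, -1, -1, -1])

```text
time_s: 11.95
eef_pos: [614.5, 151.2, 61.4]
tool_rot: [-2.189, 0.07, 2.191]
contact_force: [-1.1, 3.3, 1.6]
width: 0.165
```

```bash
python3 -c "
from h import *
st();shot('scene','k6.png',(300,180,460,300),5);shot('top','k6t.png',(220,150,320,240),8)"
```

```text
t 11.95 tcp [614.5 151.2  61.4] x [-0.001 -0.001 -1.   ] y [-0.063 -0.998  0.001] jaw yaw deg -93.61 F [-1.1  3.3  1.6] M [0.75 0.13 0.66] w 14.5 q [-0.31  0.56 -0.04  1.77  0.03  0.82 -2.  ]
```

View pics/k6.png

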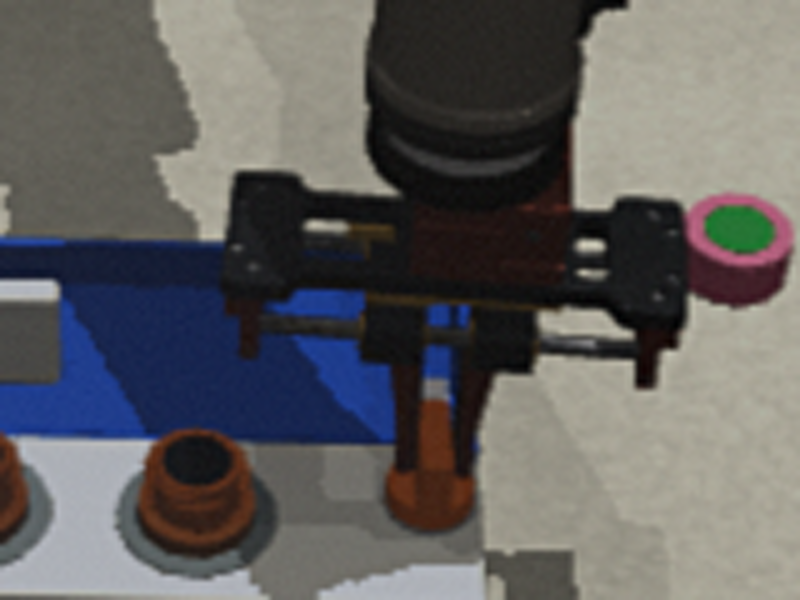

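View pics/k6t.png

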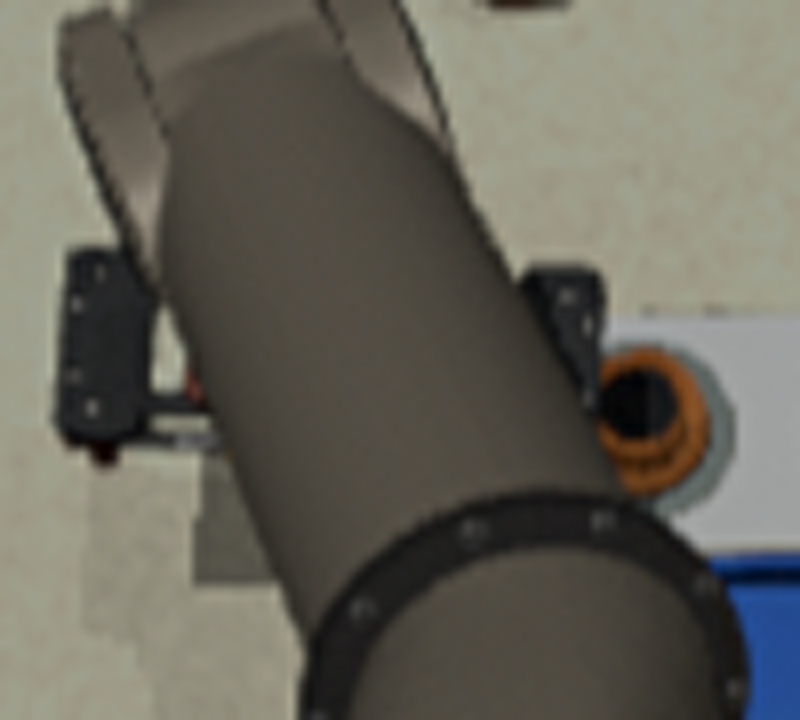

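The left knob hit its end stop: 0.66 N·m, with the bar and arm along x. Release and lift, then go to the right knob.

Request:
move_arm(travel=[[0, 0, 0], [0, 0, 0], [0, 0, 0], [-0.04, 0, 0], [-0.07, 0, 0], [-0.07, 0, 0]], angular=[[0, 0, 0], [0, 0, 0], [0, 0, 0], [0, 0, 0], [0, 0, 0], [0, 0, 0]], hand=[-0.1, -0.1, -0.1, -0.1, -0.1, -0.1])

```text
time_s: 12.65
eef_pos: [618.1, 150.1, 135.6]
tool_rot: [-2.195, 0.072, 2.18]
contact_force: [0.8, 0.4, -0.2]
width: 0.449
```

```bash
python3 -c "
from h import *
st();to(618.5,-234.5,128,75.5)"
```

```text
t 12.65 tcp [618.1 150.1 135.6] x [ 0.007  0.001 -1.   ] y [-0.066 -0.998 -0.001] jaw yaw deg -93.81 F [ 0.8  0.4 -0.2] M [ 0.04 -0.    0.03] w 39.5 q [-0.31  0.47 -0.04  1.72  0.02  0.95 -1.99]
t 12.65 tcp [618.1 150.1 135.6] x [ 0.007  0.001 -1.   ] y [-0.066 -0.998 -0.001] jaw yaw deg -93.81 F [ 0.8  0.4 -0.2] M [ 0.04 -0.    0.03] w 39.5 q [-0.31  0.47 -0.04  1.72  0.02  0.95 -1.99]
travel [ 0.0074  0.3837 -0.0259] ang [-1.6931e+02 -1.4000e-01 -5.7000e-01]
```

Request:
move_arm(travel=[[0, 0.19, -0.013], [0, 0.19, -0.013], [0, 0.19, -0.013], [0, 0.19, -0.013], [0, 0.19, -0.013], [0, 0.19, -0.013], [0, 0.19, -0.013], [0, 0.19, -0.013]], angular=[[-69, 0, 0], [-69, 0, 0], [-69, 0, 0], [-69, 0, 0], [-69, 0, 0], [-69, 0, 0], [-69, 0, 0], [-69, 0, 0]], hand=[-0.1, -0.1, -0.1, -0.1, -0.1, -0.1, -0.1, -0.1])

```text
time_s: 13.45
eef_pos: [614.8, -41.2, 130.4]
tool_rot: [1.517, 0.973, -1.521]
contact_force: [0.1, 0.6, -0.8]
width: 0.446
```

```bash
python3 -c "
from ends import *
im=shot('top','d5.png',(250,170,430,290),4.4)
to(618.5,-234.5,128,75.5)"
```

```text
t 13.5 tcp [614.8 -41.3 130.3] x [-0.002 -0.002 -1.   ] y [ 0.912 -0.411 -0.001] jaw yaw deg -24.29 F [-0.2 -0.9  0.8] M [-0.02 -0.07 -0.04] w 39.8 q [ 0.17  0.47 -0.27  1.75  0.15  0.95 -0.59]
travel [0.0026 0.0828 0.1746] ang [-9.979e+01  4.000e-02  1.700e-01]
```

View pics/d5.png

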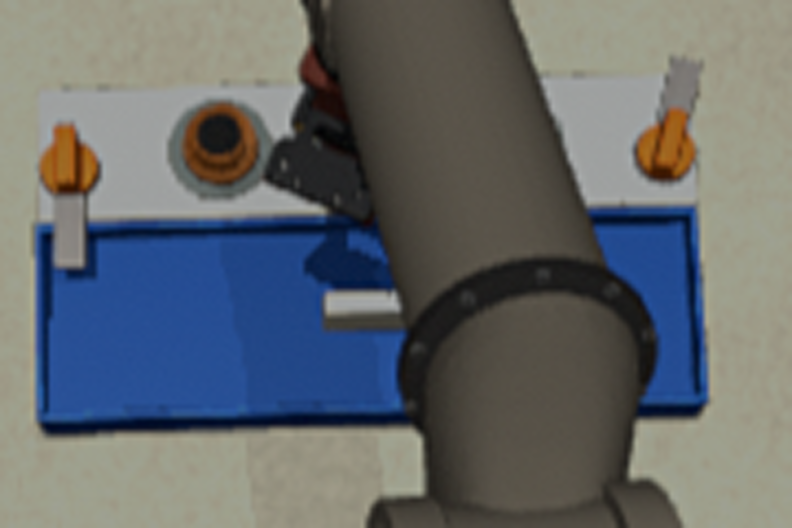

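The left clamp arm is straight over the tray rim at crop (68,235), and the tray is still flush.

Request:
move_arm(travel=[[0.0, 0.083, 0.175], [0.0, 0.083, 0.175], [0.0, 0.083, 0.175], [0.0, 0.083, 0.175], [0.0, 0.083, 0.175], [0.0, 0.083, 0.175], [0.0, 0.083, 0.175], [0.0, 0.083, 0.175]], angular=[[-100, 0, 0], [-100, 0, 0], [-100, 0, 0], [-100, 0, 0], [-100, 0, 0], [-100, 0, 0], [-100, 0, 0], [-100, 0, 0]], hand=[-0.1, -0.1, -0.1, -0.1, -0.1, -0.1, -0.1, -0.1])

```text
time_s: 14.3
eef_pos: [616.1, -234.6, 130.6]
tool_rot: [0.628, 1.479, -0.631]
contact_force: [0.1, -0.2, 0.1]
width: 0.447
```

```bash
python3 -c "
from h import *
to(618.5,-234.5,128,75.5)"
```

```text
t 14.3 tcp [ 616.1 -234.6  130.6] x [-0.002 -0.001 -1.   ] y [ 0.721  0.693 -0.002] jaw yaw deg 43.87 F [ 0.1 -0.2  0.1] M [-0.06 -0.14  0.  ] w 39.3 q [ 0.61  0.56 -0.49  1.63  0.3   1.02  0.8 ]
travel [0.0026 0.0018 0.0016] ang [-31.63  -0.06   0.11]
```

Request:
move_arm(travel=[[0.0, 0.002, 0.002], [0.0, 0.002, 0.002], [0.0, 0.002, 0.002], [0.0, 0.002, 0.002], [0.0, 0.002, 0.002], [0.0, 0.002, 0.002]], angular=[[-31.5, 0, 0], [-31.5, 0, 0], [-31.5, 0, 0], [-31.5, 0, 0], [-31.5, 0, 0], [-31.5, 0, 0]], hand=[-0.1, -0.1, -0.1, -0.1, -0.1, -0.1])

```text
time_s: 14.9
eef_pos: [619.2, -234.4, 131.0]
tool_rot: [0.205, 1.562, -0.207]
contact_force: [0.1, -0.2, -0.1]
width: 0.45
```

```bash
python3 -c "
from h import *
to(618.5,-234.7,61,75.5);shot('scene','k7.png',(130,180,290,300),5)"
```

```text
t 14.9 tcp [ 619.2 -234.4  131. ] x [-0.001 -0.001 -1.   ] y [ 0.259  0.966 -0.001] jaw yaw deg 74.97 F [ 0.1 -0.2 -0.1] M [ 0.02 -0.1  -0.02] w 39.6 q [ 0.69  0.59 -0.61  1.62  0.38  1.05  1.28]
travel [ 0.07   -0.0004 -0.0005] ang [-0.53 -0.06  0.07]
```

View pics/k7.png

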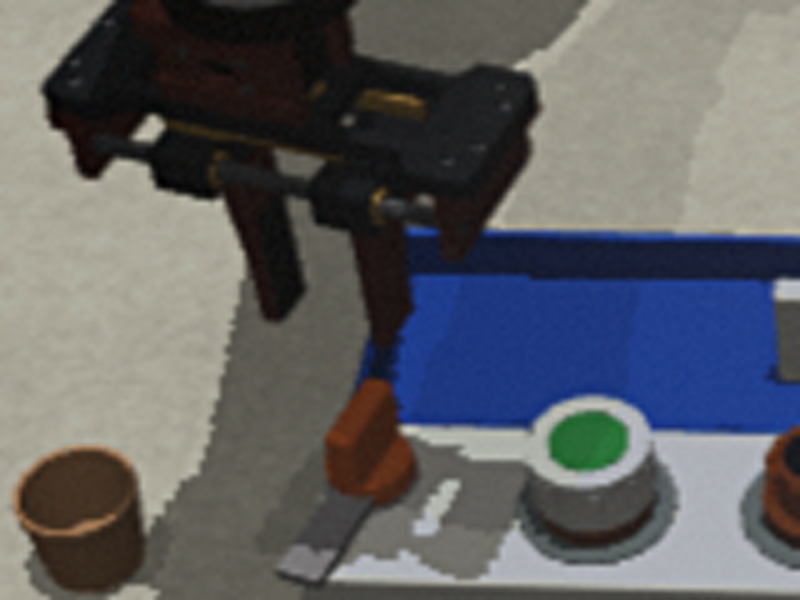

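Request:
move_arm(travel=[[0.03, 0, -0.001], [0.05, 0, -0.001], [0.06, 0, -0.001], [0.07, 0, -0.001], [0.07, 0, -0.001], [0.07, 0, -0.001]], angular=[[0, 0, 0], [0, 0, 0], [0, 0, 0], [0, 0, 0], [0, 0, 0], [0, 0, 0]], hand=[-0.1, -0.1, -0.1, -0.1, -0.1, -0.1])

```text
time_s: 15.55
eef_pos: [619.2, -233.9, 62.2]
tool_rot: [0.201, 1.561, -0.204]
contact_force: [0.4, 0.1, 0.7]
width: 0.449
```

Request:
move_arm(travel=[[0, 0, 0], [0, 0, 0], [0, 0, 0], [0, 0, 0], [0, 0, 0]], angular=[[0, 0, 0], [0, 0, 0], [0, 0, 0], [0, 0, 0], [0, 0, 0]], hand=[-1, -1, -1, -1, -1])

```text
time_s: 16.05
eef_pos: [618.8, -234.3, 62.1]
tool_rot: [0.201, 1.561, -0.204]
contact_force: [0.0, -1.7, 2.8]
width: 0.161
```

```bash
python3 -c "
from h import *
st();shot('scene','k8.png',(130,180,290,300),5)"
```

```text
t 16.05 tcp [ 618.8 -234.3   62.1] x [-0.    -0.002 -1.   ] y [ 0.255  0.967 -0.002] jaw yaw deg 75.23 F [ 0.  -1.7  2.8] M [-0.12  0.06  0.02] w 14.2 q [ 0.67  0.67 -0.58  1.67  0.43  0.94  1.24]
```

View pics/k8.png

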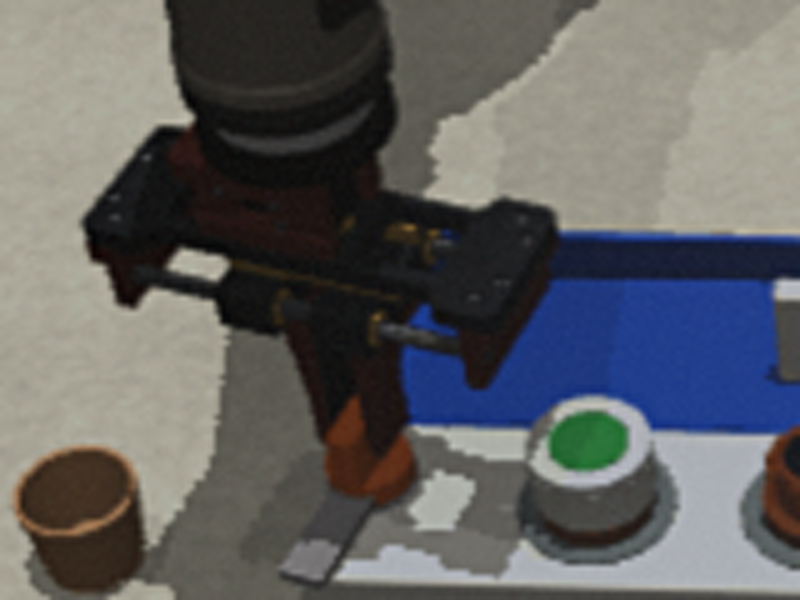

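The right knob is gripped at 14.2 mm. Turn clockwise.

Request:
move_arm(travel=[[0, 0, 0], [0, 0, 0], [0, 0, 0], [0, 0, 0], [0, 0, 0], [0, 0, 0], [0, 0, 0], [0, 0, 0]], angular=[[8, 0, 0], [16, 0, 0], [24, 0, 0], [32, 0, 0], [40, 0, 0], [48, 0, 0], [56, 0, 0], [64, 0, 0]], hand=[-1, -1, -1, -1, -1, -1, -1, -1])

```text
time_s: 16.9
eef_pos: [620.0, -233.3, 62.1]
tool_rot: [1.067, 1.291, -1.066]
contact_force: [2.5, 1.0, 0.3]
width: 0.152
```

Request:
move_arm(travel=[[0, 0, 0], [0, 0, 0], [0, 0, 0], [0, 0, 0], [0, 0, 0], [0, 0, 0], [0, 0, 0], [0, 0, 0]], angular=[[8, 0, 0], [16, 0, 0], [24, 0, 0], [32, 0, 0], [40, 0, 0], [48, 0, 0], [56, 0, 0], [64, 0, 0]], hand=[-1, -1, -1, -1, -1, -1, -1, -1])

```text
time_s: 17.7
eef_pos: [621.5, -233.9, 62.1]
tool_rot: [1.853, 0.615, -1.846]
contact_force: [7.2, -1.1, -2.9]
width: 0.161
```

Request:
move_arm(travel=[[0, 0, 0], [0, 0, 0], [0, 0, 0], [0, 0, 0]], angular=[[8, 0, 0], [16, 0, 0], [24, 0, 0], [30, 0, 0]], hand=[-1, -1, -1, -1])

```text
time_s: 18.1
eef_pos: [621.7, -234.6, 62.1]
tool_rot: [2.162, 0.128, -2.151]
contact_force: [7.2, -3.7, -5.2]
width: 0.156
```

```bash
python3 -c "
from h import *
st()"
```

```text
t 18.1 tcp [ 621.7 -234.6   62.1] x [ 0.005 -0.003 -1.   ] y [ 0.122 -0.993  0.004] jaw yaw deg -83.02 F [ 7.2 -3.7 -5.2] M [-0.67 -1.55  0.12] w 13.7 q [ 0.2   0.6   0.09  1.7  -0.07  0.84 -1.13]
```

Request:
move_arm(travel=[[0, 0, 0], [0, 0, 0], [0, 0, 0], [0, 0, 0]], angular=[[4, 0, 0], [8, 0, 0], [11, 0, 0], [11, 0, 0]], hand=[-1, -1, -1, -1])

```text
time_s: 18.5
eef_pos: [621.3, -234.8, 62.2]
tool_rot: [-2.195, 0.075, 2.186]
contact_force: [6.5, -4.1, -2.9]
width: 0.166
```

```bash
python3 -c "
from h import *
st()"
```

```text
t 18.5 tcp [ 621.3 -234.8   62.2] x [ 0.004 -0.004 -1.   ] y [-0.065 -0.998  0.004] jaw yaw deg -93.7 F [ 6.5 -4.1 -2.9] M [-0.84 -1.19  0.67] w 14.6 q [ 0.17  0.6   0.14  1.7  -0.1   0.84 -1.29]
```

Request:
move_arm(travel=[[0, 0, 0], [0, 0, 0], [0, 0, 0], [-0.04, 0, 0], [-0.08, 0, 0], [-0.1, 0, 0], [-0.1, 0, 0]], angular=[[0, 0, 0], [0, 0, 0], [0, 0, 0], [0, 0, 0], [0, 0, 0], [0, 0, 0], [0, 0, 0]], hand=[-0.1, -0.1, -0.1, 0.3, 1, 1, 1])

```text
time_s: 19.2
eef_pos: [620.7, -234.5, 165.3]
tool_rot: [-2.195, 0.075, 2.183]
contact_force: [0.3, -0.3, 0.4]
width: 0.762
```

```bash
python3 -c "
from h import *
st();shot('scene','k9.png',(180,180,420,330),3.3);shot('top','k9t.png')"
```

```text
t 19.2 tcp [ 620.7 -234.5  165.3] x [ 0.005 -0.003 -1.   ] y [-0.066 -0.998  0.002] jaw yaw deg -93.77 F [ 0.3 -0.3  0.4] M [ 0.07  0.06 -0.  ] w 67.1 q [ 0.15  0.49  0.16  1.63 -0.08  1.03 -1.3 ]
```

View pics/k9.png

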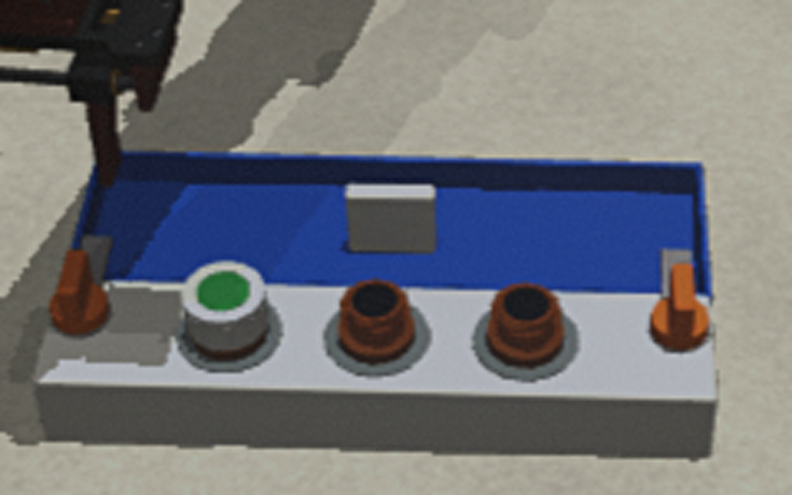

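View pics/k9t.png

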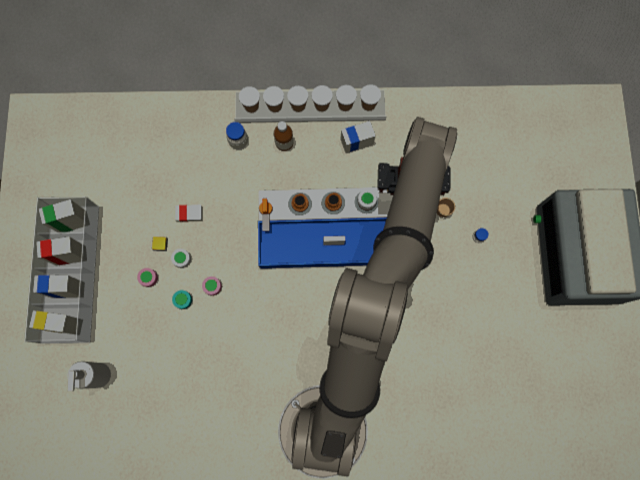

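Both clamp arms are straight over the tray at crop (95,250) and (677,265), the tray is flush, and the loose cap hasn't moved. Now cap_c.

```bash
python3 -c "
from h import *
im=cv2.imread('pics/k9t.png')
for c in blobs(mask(im,(45,100,50),(85,255,255)),15):
    m=cv2.moments(c); u,v=m['m10']/m['m00'],m['m01']/m['m00']; print(round(u,1),round(v,1),ray('top',u,v,99)[:2].round(1),ray('top',u,v,27)[:2].round(1))
to(629.3,-137,130,-94)"
```

```text
180.8 298.8 [354.  375.7] [363.8 391.8]
210.9 284.9 [390.4 295.2] [401.8 307.7]
146.0 276.5 [416.8 472.1] [429.4 492.5]
179.8 257.2 [468.7 381.8] [483.6 398.2]
538.3 218.5 [ 559.4 -611. ] [ 578.3 -638.8]
48.8 213.5 [599.9 750.3] [620.6 783. ]
367.1 197.8 [ 628.4 -137.5] [ 650.3 -144.2]
t 19.3 tcp [ 618.3 -233.5  161.2] x [-0.001 -0.001 -1.   ] y [-0.065 -0.998  0.001] jaw yaw deg -93.75 F [ 0.   0.2 -0.5] M [0.08 0.02 0.02] w 75.0 q [ 0.15  0.49  0.16  1.64 -0.08  1.02 -1.3 ]
travel [ 0.0311 -0.0971 -0.0047] ang [ 0.25  0.05 -0.06]
```

Request:
move_arm(travel=[[0.01, -0.04, -0.002], [0.02, -0.08, -0.004], [0.025, -0.097, -0.005], [0.025, -0.097, -0.005], [0.025, -0.097, -0.005], [0.025, -0.097, -0.005]], angular=[[0, 0, 0], [0, 0, 0], [0, 0, 0], [0, 0, 0], [0, 0, 0], [0, 0, 0]], hand=[1, 1, 1, 1, 1, 1])

```text
time_s: 19.9
eef_pos: [629.6, -140.1, 136.4]
tool_rot: [-2.187, 0.078, 2.189]
contact_force: [-0.4, -0.6, 0.2]
width: 1.001
```

```bash
python3 -c "
from h import *
to(629.3,-137,57,-94);shot('scene','p1.png',(170,180,330,300),5)"
```

```text
t 19.9 tcp [ 629.6 -140.1  136.4] x [-0.001 -0.003 -1.   ] y [-0.069 -0.998  0.003] jaw yaw deg -93.93 F [-0.4 -0.6  0.2] M [ 0.03  0.01 -0.02] w 88.1 q [ 0.02  0.49  0.14  1.7  -0.07  0.96 -1.45]
travel [ 0.0794 -0.0033  0.0005] ang [ 0.07  0.04 -0.16]
```

View pics/p1.png

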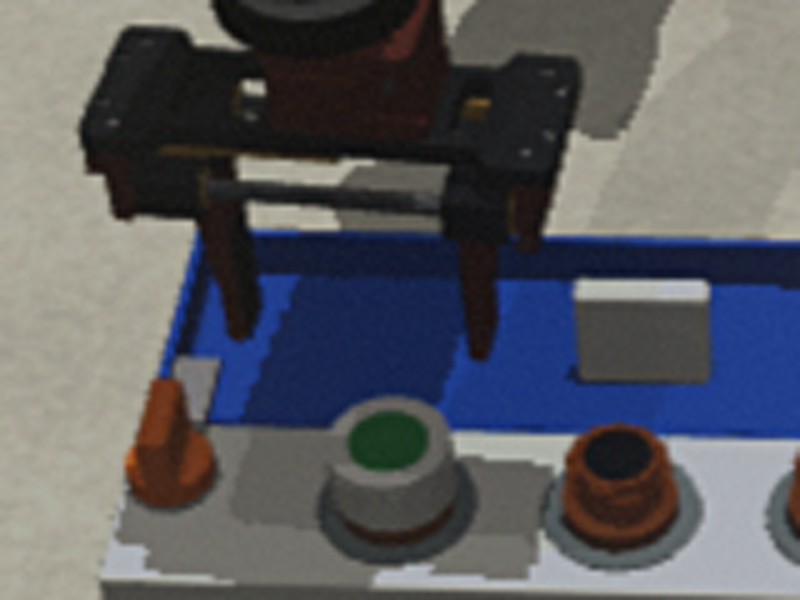

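Request:
move_arm(travel=[[0.03, -0.003, 0], [0.06, -0.003, 0], [0.079, -0.003, 0], [0.079, -0.003, 0], [0.079, -0.003, 0], [0.079, -0.003, 0], [0.079, -0.003, 0], [0.079, -0.003, 0]], angular=[[0, 0, 0], [0, 0, 0], [0, 0, 0], [0, 0, 0], [0, 0, 0], [0, 0, 0], [0, 0, 0], [0, 0, 0]], hand=[1, 1, 1, 1, -1, -1, -1, -1], grip_force=18)

```text
time_s: 20.75
eef_pos: [630.9, -134.7, 58.6]
tool_rot: [-2.19, 0.074, 2.187]
contact_force: [0.1, 0.4, -1.0]
width: 0.675
```

```bash
python3 -c "
from h import *
st();shot('scene','p2.png',(170,180,330,300),5)"
```

```text
t 20.75 tcp [ 630.9 -134.7   58.6] x [ 0.001 -0.002 -1.   ] y [-0.066 -0.998  0.001] jaw yaw deg -93.77 F [ 0.1  0.4 -1. ] M [ 0.04 -0.01 -0.05] w 59.4 q [ 0.03  0.58  0.12  1.75 -0.09  0.82 -1.45]
```

View pics/p2.png

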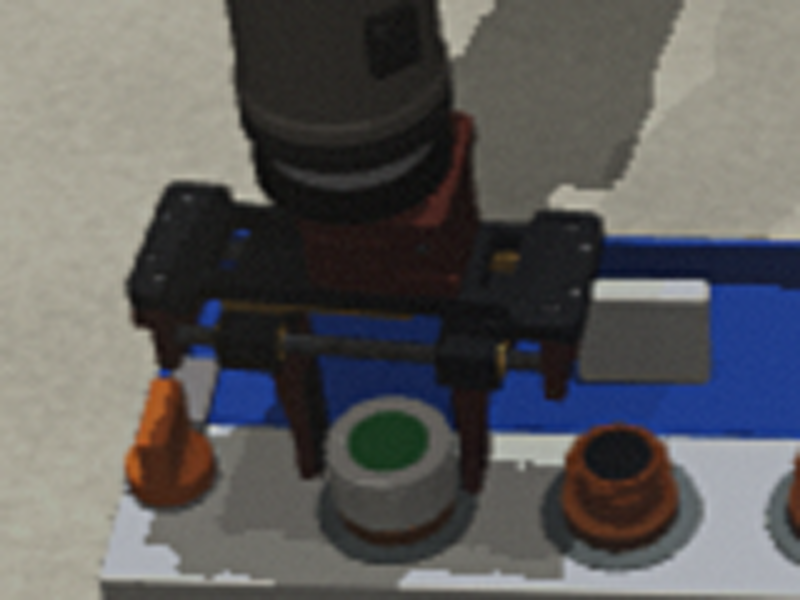

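Request:
move_arm(travel=[[0.002, 0.002, 0.001], [0.002, 0.002, 0.001], [0.002, 0.002, 0.001], [0.002, 0.002, 0.001]], angular=[[0, 0, 0], [0, 0, 0], [0, 0, 0], [0, 0, 0]], hand=[-1, -1, -1, -1])

```text
time_s: 21.2
eef_pos: [630.7, -136.2, 57.7]
tool_rot: [-2.192, 0.073, 2.185]
contact_force: [-1.9, 1.5, 11.0]
width: 0.591
```

```bash
python3 -c "
from h import *
st()"
```

```text
t 21.2 tcp [ 630.7 -136.2   57.7] x [ 0.003 -0.001 -1.   ] y [-0.065 -0.998  0.001] jaw yaw deg -93.74 F [-1.9  1.5 11. ] M [ 0.31  0.41 -0.03] w 52.0 q [ 0.03  0.58  0.12  1.75 -0.09  0.81 -1.45]
```

Request:
move_arm(travel=[[-0.001, 0, 0], [-0.001, 0, 0], [-0.001, 0, 0], [-0.001, 0, 0], [-0.0015, 0, 0], [-0.0015, 0, 0], [-0.002, 0, 0], [-0.002, 0, 0]], angular=[[-8, 0, 0], [-16, 0, 0], [-24, 0, 0], [-32, 0, 0], [-40, 0, 0], [-48, 0, 0], [-56, 0, 0], [-64, 0, 0]], hand=[-1, -1, -1, -1, -1, -1, -1, -1])

```text
time_s: 22.0
eef_pos: [630.3, -137.2, 58.2]
tool_rot: [1.577, 0.917, -1.575]
contact_force: [2.1, -1.5, -0.8]
width: 0.591
```

Request:
move_arm(travel=[[0, 0, 0], [0, 0, 0], [0, 0, 0], [-0.0005, 0, 0], [-0.0005, 0, 0], [-0.001, 0, 0], [-0.001, 0, 0], [-0.001, 0, 0]], angular=[[-8, 0, 0], [-16, 0, 0], [-24, 0, 0], [-32, 0, 0], [-40, 0, 0], [-48, 0, 0], [-56, 0, 0], [-64, 0, 0]], hand=[-1, -1, -1, -1, -1, -1, -1, -1])

```text
time_s: 22.8
eef_pos: [630.9, -137.3, 59.3]
tool_rot: [0.754, 1.432, -0.755]
contact_force: [3.9, -1.9, 0.4]
width: 0.589
```

```bash
python3 -c "
from h import *
st();shot('scene','p3.png',(170,180,330,300),5)"
```

```text
t 22.8 tcp [ 630.9 -137.3   59.3] x [ 0.003 -0.002 -1.   ] y [0.824 0.567 0.002] jaw yaw deg 34.53 F [ 3.9 -1.9  0.4] M [-0.33 -0.76  0.04] w 51.9 q [ 0.43  0.62 -0.43  1.72  0.32  0.87  0.46]
```

View pics/p3.png

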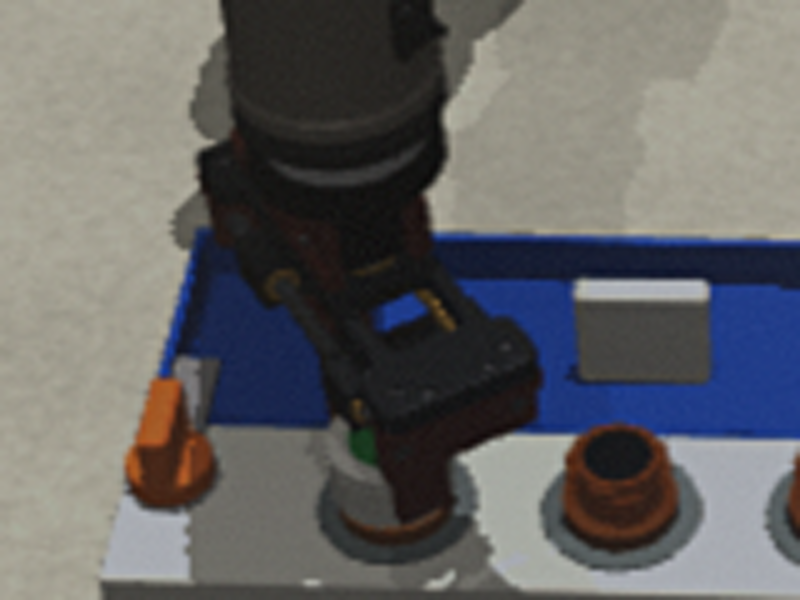

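Request:
move_arm(travel=[[0, 0, 0], [0, 0, 0], [-0.0005, 0, 0], [-0.0005, 0, 0], [-0.0005, 0, 0], [-0.001, 0, 0], [-0.001, 0, 0], [-0.001, 0, 0]], angular=[[-8, 0, 0], [-16, 0, 0], [-24, 0, 0], [-32, 0, 0], [-40, 0, 0], [-48, 0, 0], [-56, 0, 0], [-64, 0, 0]], hand=[-1, -1, -1, -1, -1, -1, -1, -1])

```text
time_s: 23.65
eef_pos: [630.9, -136.8, 60.3]
tool_rot: [-0.116, 1.565, 0.113]
contact_force: [3.5, -2.1, -0.0]
width: 0.589
```

Request:
move_arm(travel=[[0, 0, 0], [0, 0, 0], [-0.0005, 0, 0], [-0.0005, 0, 0], [-0.001, 0, 0], [-0.001, 0, 0]], angular=[[-8, 0, 0], [-16, 0, 0], [-24, 0, 0], [-32, 0, 0], [-40, 0, 0], [-48, 0, 0]], hand=[-1, -1, -1, -1, -1, -1])

```text
time_s: 24.25
eef_pos: [631.0, -136.4, 61.3]
tool_rot: [-0.769, 1.429, 0.765]
contact_force: [4.9, 0.2, -1.1]
width: 0.589
```

```bash
python3 -c "
from h import *
st()"
```

```text
t 24.25 tcp [ 631.  -136.4   61.3] x [ 0.003 -0.001 -1.   ] y [-0.833  0.554 -0.003] jaw yaw deg 146.39 F [ 4.9  0.2 -1.1] M [ 0.14 -1.14 -0.01] w 51.8 q [ 0.71  0.74 -0.87  1.7   0.66  1.02  2.16]
```

Request:
move_arm(travel=[[0, 0, 0], [0, 0, 0], [-0.0005, 0, 0], [-0.0005, 0, 0]], angular=[[-8, 0, 0], [-16, 0, 0], [-24, 0, 0], [-32, 0, 0]], hand=[-1, -1, -1, -1])

```text
time_s: 24.65
eef_pos: [630.7, -136.3, 61.7]
tool_rot: [-1.191, 1.221, 1.186]
contact_force: [3.9, 0.6, 0.2]
width: 0.591
```

Request:
move_arm(travel=[[0, 0, 0], [0, 0, 0], [0, 0, 0], [0, 0, 0], [0, 0, 0], [0, 0, 0], [0, 0, 0], [0, 0, 0]], angular=[[0, 0, 0], [0, 0, 0], [8.5, 0, 0], [17, 0, 0], [25.5, 0, 0], [34, 0, 0], [42.5, 0, 0], [51, 0, 0]], hand=[0.6, 0.6, 0.6, 0.6, 0.6, 0.6, 0.6, 0.6])

```text
time_s: 25.45
eef_pos: [628.4, -136.6, 60.8]
tool_rot: [-0.502, 1.514, 0.5]
contact_force: [-0.0, 0.7, -0.4]
width: 0.798
```

```bash
python3 -c "
from h import *
st()"
```

```text
t 25.45 tcp [ 628.4 -136.6   60.8] x [-0.002 -0.002 -1.   ] y [-0.597  0.802 -0.   ] jaw yaw deg 126.63 F [-0.   0.7 -0.4] M [ 0.08 -0.13 -0.06] w 70.2 q [ 0.67  0.71 -0.8   1.7   0.6   0.99  1.86]
```

Request:
move_arm(travel=[[0, 0, 0], [0, 0, 0], [0, 0, 0], [0, 0, 0], [0, 0, 0], [0, 0, 0], [0, 0, 0], [0, 0, 0]], angular=[[68, 0, 0], [68, 0, 0], [68, 0, 0], [68, 0, 0], [68, 0, 0], [68, 0, 0], [68, 0, 0], [68, 0, 0]], hand=[0.6, 0.6, 0.6, 0.6, 0.6, 0.6, 0.6, 0.6])

```text
time_s: 26.25
eef_pos: [628.5, -136.5, 61.0]
tool_rot: [0.428, 1.529, -0.431]
contact_force: [-0.1, 0.7, 0.3]
width: 0.797
```

Request:
move_arm(travel=[[0, 0, 0], [0, 0, 0], [0, 0, 0], [0, 0, 0], [0, 0, 0], [0, 0, 0], [0, 0, 0], [0, 0, 0]], angular=[[68, 0, 0], [68, 0, 0], [68, 0, 0], [68, 0, 0], [68, 0, 0], [68, 0, 0], [68, 0, 0], [68, 0, 0]], hand=[0.6, 0.6, 0.6, 0.6, 0.6, 0.6, 0.6, 0.6])

```text
time_s: 27.05
eef_pos: [628.6, -136.3, 61.1]
tool_rot: [1.327, 1.127, -1.33]
contact_force: [-0.8, 0.7, 0.9]
width: 0.796
```

Request:
move_arm(travel=[[0, 0, 0], [0, 0, 0], [0, 0, 0], [0, 0, 0], [0, 0, 0], [0, 0, 0], [0, 0, 0], [0, 0, 0]], angular=[[68, 0, 0], [68, 0, 0], [68, 0, 0], [68, 0, 0], [68, 0, 0], [68, 0, 0], [68, 0, 0], [68, 0, 0]], hand=[0.6, 0.6, 0.6, 0.6, 0.6, 0.6, 0.6, 0.6])

```text
time_s: 27.85
eef_pos: [628.6, -136.2, 61.2]
tool_rot: [2.103, 0.232, -2.105]
contact_force: [-0.0, 0.4, 0.2]
width: 0.802
```

```bash
python3 -c "
from h import *
to(630,-136.7,60,-145)
shot('scene','p4.png',(170,180,330,300),5)"
```

```text
t 27.85 tcp [ 628.6 -136.2   61.2] x [-0.001 -0.001 -1.   ] y [ 0.219 -0.976  0.001] jaw yaw deg -77.37 F [-0.   0.4  0.2] M [ 0.02 -0.01 -0.02] w 70.5 q [ 0.09  0.57  0.04  1.75 -0.02  0.82 -1.21]
travel [ 0.0012  0.0008 -0.0012] ang [ 6.763e+01  2.000e-02 -8.000e-02]
```

View pics/p4.png

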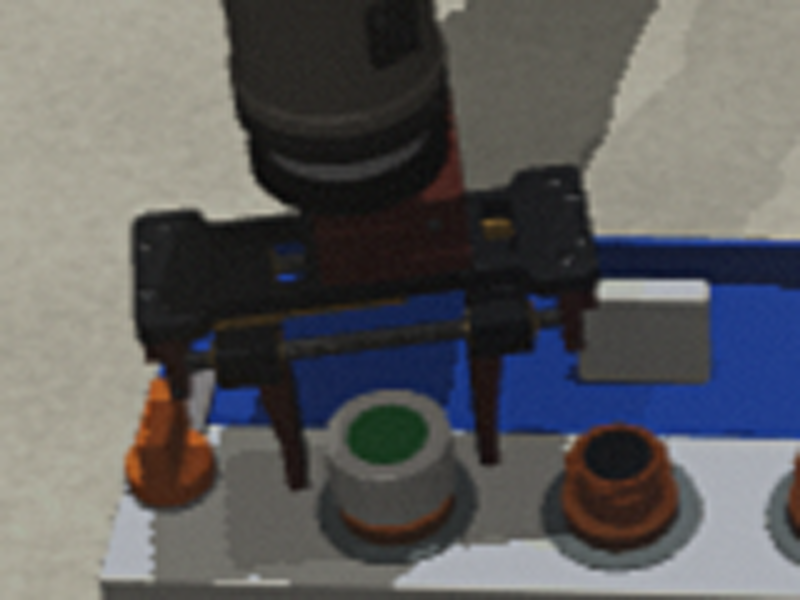

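Request:
move_arm(travel=[[0, 0.001, -0.001], [0, 0.001, -0.001], [0, 0.001, -0.001], [0, 0.001, -0.001], [0, 0.001, -0.001], [0, 0.001, -0.001], [0, 0.001, -0.001], [0, 0.001, -0.001]], angular=[[66, 0, 0], [66, 0, 0], [66, 0, 0], [66, 0, 0], [66, 0, 0], [66, 0, 0], [66, 0, 0], [66, 0, 0]], hand=[0.6, 0.6, 0.6, 0.6, 0.6, 0.6, 0.6, 0.6])

```text
time_s: 28.7
eef_pos: [630.0, -136.9, 61.1]
tool_rot: [-1.666, 0.834, 1.666]
contact_force: [0.9, 0.1, 0.7]
width: 0.799
```

Request:
move_arm(travel=[[0, 0, 0], [0, 0, 0], [0, 0, 0], [0, 0, 0], [0, 0, 0]], angular=[[0, 0, 0], [0, 0, 0], [0, 0, 0], [0, 0, 0], [0, 0, 0]], hand=[-1, -1, -1, -1, -1])

```text
time_s: 29.2
eef_pos: [630.6, -136.7, 61.1]
tool_rot: [-1.671, 0.828, 1.67]
contact_force: [0.8, 2.2, 0.7]
width: 0.593
```

```bash
python3 -c "
from h import *
st()"
```

```text
t 29.2 tcp [ 630.6 -136.7   61.1] x [ 0.    -0.001 -1.   ] y [-0.796 -0.606  0.   ] jaw yaw deg -142.71 F [0.8 2.2 0.7] M [ 0.47 -0.23 -0.01] w 52.2 q [-0.12  0.6   0.33  1.76 -0.24  0.83 -2.17]
```

Gripped again. Second stroke, anticlockwise.

Request:
move_arm(travel=[[0, 0, 0], [0, 0, 0], [-0.0005, 0, 0], [-0.0005, 0, 0], [-0.0005, 0, 0], [-0.001, 0, 0], [-0.001, 0, 0], [-0.001, 0, 0]], angular=[[-8, 0, 0], [-16, 0, 0], [-24, 0, 0], [-32, 0, 0], [-40, 0, 0], [-48, 0, 0], [-56, 0, 0], [-64, 0, 0]], hand=[-1, -1, -1, -1, -1, -1, -1, -1])

```text
time_s: 30.0
eef_pos: [630.5, -137.3, 62.1]
tool_rot: [2.114, 0.213, -2.115]
contact_force: [0.2, 0.4, 0.8]
width: 0.589
```

Request:
move_arm(travel=[[0, 0, 0], [0, 0, 0], [-0.0005, 0, 0], [-0.0005, 0, 0], [-0.0005, 0, 0], [-0.001, 0, 0], [-0.001, 0, 0], [-0.001, 0, 0]], angular=[[-8, 0, 0], [-16, 0, 0], [-24, 0, 0], [-32, 0, 0], [-40, 0, 0], [-48, 0, 0], [-56, 0, 0], [-64, 0, 0]], hand=[-1, -1, -1, -1, -1, -1, -1, -1])

```text
time_s: 30.8
eef_pos: [630.7, -137.7, 63.2]
tool_rot: [1.391, 1.078, -1.392]
contact_force: [0.6, -0.1, 0.6]
width: 0.587
```

Request:
move_arm(travel=[[0, 0, 0], [0, 0, 0], [-0.0005, 0, 0], [-0.0005, 0, 0], [-0.0005, 0, 0], [-0.001, 0, 0], [-0.001, 0, 0], [-0.001, 0, 0]], angular=[[-8, 0, 0], [-16, 0, 0], [-24, 0, 0], [-32, 0, 0], [-40, 0, 0], [-48, 0, 0], [-56, 0, 0], [-64, 0, 0]], hand=[-1, -1, -1, -1, -1, -1, -1, -1])

```text
time_s: 31.6
eef_pos: [630.9, -137.6, 64.3]
tool_rot: [0.551, 1.498, -0.553]
contact_force: [0.5, 0.4, 1.1]
width: 0.589
```

Request:
move_arm(travel=[[0, 0, 0], [0, 0, 0], [-0.0005, 0, 0], [-0.0005, 0, 0], [-0.0005, 0, 0], [-0.001, 0, 0], [-0.001, 0, 0], [-0.001, 0, 0]], angular=[[-8, 0, 0], [-16, 0, 0], [-24, 0, 0], [-32, 0, 0], [-40, 0, 0], [-48, 0, 0], [-56, 0, 0], [-64, 0, 0]], hand=[-1, -1, -1, -1, -1, -1, -1, -1])

```text
time_s: 32.4
eef_pos: [631.0, -137.3, 65.4]
tool_rot: [-0.324, 1.546, 0.322]
contact_force: [2.6, 1.9, 1.3]
width: 0.588
```

Request:
move_arm(travel=[[0, 0, 0], [0, 0, 0], [-0.0005, 0, 0], [-0.0005, 0, 0], [-0.001, 0, 0], [-0.001, 0, 0]], angular=[[-8, 0, 0], [-16, 0, 0], [-24, 0, 0], [-32, 0, 0], [-40, 0, 0], [-48, 0, 0]], hand=[-1, -1, -1, -1, -1, -1])

```text
time_s: 33.0
eef_pos: [631.0, -136.9, 66.3]
tool_rot: [-0.97, 1.344, 0.968]
contact_force: [1.4, 1.8, 0.4]
width: 0.589
```

```bash
python3 -c "
from h import *
st();shot('scene','p5.png',(170,180,330,300),5)"
```

```text
t 33.0 tcp [ 631.  -136.9   66.3] x [ 0.001 -0.001 -1.   ] y [-0.949  0.316 -0.001] jaw yaw deg 161.58 F [1.4 1.8 0.4] M [ 0.58 -0.38  0.02] w 51.9 q [ 0.75  0.77 -0.94  1.69  0.7   1.05  2.4 ]
```

View pics/p5.png

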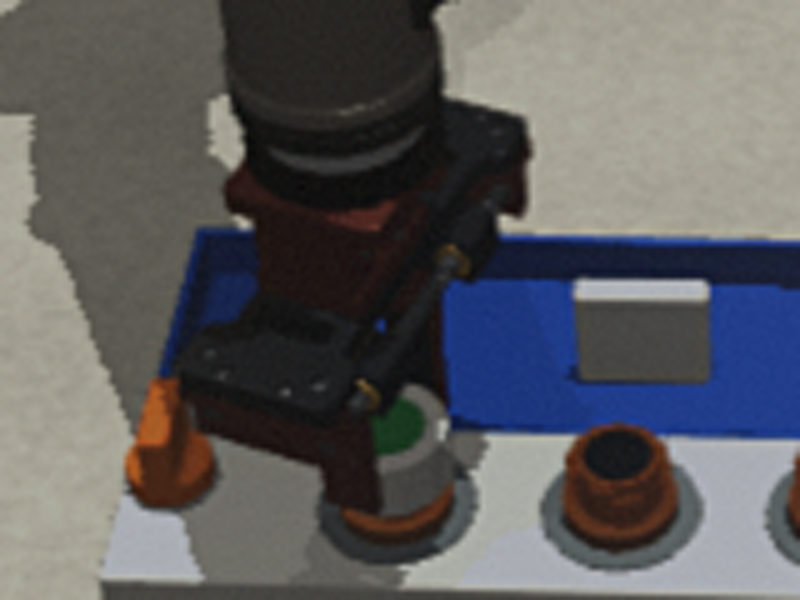

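Request:
move_arm(travel=[[0, 0, 0], [0, 0, 0], [0, 0, 0], [0, 0, 0], [0, 0, 0], [0, 0, 0], [0, 0, 0], [0, 0, 0]], angular=[[0, 0, 0], [0, 0, 0], [8.5, 0, 0], [17, 0, 0], [25.5, 0, 0], [34, 0, 0], [42.5, 0, 0], [51, 0, 0]], hand=[0.6, 0.6, 0.6, 0.6, 0.6, 0.6, 0.6, 0.6])

```text
time_s: 33.85
eef_pos: [629.9, -137.9, 65.9]
tool_rot: [-0.272, 1.555, 0.268]
contact_force: [-0.1, -0.5, 0.3]
width: 0.797
```

Request:
move_arm(travel=[[0, 0, 0], [0, 0, 0], [0, 0, 0], [0, 0, 0], [0, 0, 0], [0, 0, 0], [0, 0, 0], [0, 0, 0]], angular=[[68, 0, 0], [68, 0, 0], [68, 0, 0], [68, 0, 0], [68, 0, 0], [68, 0, 0], [68, 0, 0], [68, 0, 0]], hand=[0.6, 0.6, 0.6, 0.6, 0.6, 0.6, 0.6, 0.6])

```text
time_s: 34.65
eef_pos: [629.9, -137.8, 66.1]
tool_rot: [0.656, 1.469, -0.66]
contact_force: [-0.3, 0.4, 0.7]
width: 0.799
```

Request:
move_arm(travel=[[0, 0, 0], [0, 0, 0], [0, 0, 0], [0, 0, 0], [0, 0, 0], [0, 0, 0], [0, 0, 0], [0, 0, 0]], angular=[[68, 0, 0], [68, 0, 0], [68, 0, 0], [68, 0, 0], [68, 0, 0], [68, 0, 0], [68, 0, 0], [68, 0, 0]], hand=[0.6, 0.6, 0.6, 0.6, 0.6, 0.6, 0.6, 0.6])

```text
time_s: 35.45
eef_pos: [630.0, -137.7, 66.2]
tool_rot: [1.537, 0.955, -1.54]
contact_force: [-0.4, -0.0, 0.2]
width: 0.8
```

Request:
move_arm(travel=[[0, 0, 0], [0, 0, 0], [0, 0, 0], [0, 0, 0], [0, 0, 0], [0, 0, 0], [0, 0, 0], [0, 0, 0]], angular=[[68, 0, 0], [68, 0, 0], [68, 0, 0], [68, 0, 0], [68, 0, 0], [68, 0, 0], [68, 0, 0], [68, 0, 0]], hand=[0.6, 0.6, 0.6, 0.6, 0.6, 0.6, 0.6, 0.6])

```text
time_s: 36.25
eef_pos: [630.1, -137.5, 66.3]
tool_rot: [-2.184, 0.083, 2.185]
contact_force: [0.0, -1.1, 1.1]
width: 0.8
```

```bash
python3 -c "
from h import *
to(630.5,-137,66,-90)"
```

```text
t 36.25 tcp [ 630.1 -137.5   66.3] x [-0.    -0.002 -1.   ] y [-0.074 -0.997  0.002] jaw yaw deg -94.27 F [ 0.  -1.1  1.1] M [ 0.06 -0.02 -0.02] w 70.4 q [ 0.05  0.57  0.1   1.74 -0.07  0.83 -1.47]
travel [ 0.0003 -0.0006 -0.0004] ang [-4.27  0.02 -0.11]
```

Grip, then the third stroke of 192° takes it past two turns.

Request:
move_arm(travel=[[0, 0, 0], [0, 0, 0], [0, 0, 0], [0, 0, 0], [0, 0, 0]], angular=[[0, 0, 0], [0, 0, 0], [0, 0, 0], [0, 0, 0], [0, 0, 0]], hand=[-1, -1, -1, -1, -1])

```text
time_s: 36.75
eef_pos: [630.3, -137.2, 66.1]
tool_rot: [-2.188, 0.072, 2.189]
contact_force: [-0.4, 0.8, 1.1]
width: 0.595
```

Request:
move_arm(travel=[[0, 0, 0], [0, 0, 0], [-0.0005, 0, 0], [-0.0005, 0, 0], [-0.0005, 0, 0], [-0.001, 0, 0], [-0.001, 0, 0], [-0.001, 0, 0]], angular=[[-8, 0, 0], [-16, 0, 0], [-24, 0, 0], [-32, 0, 0], [-40, 0, 0], [-48, 0, 0], [-56, 0, 0], [-64, 0, 0]], hand=[-1, -1, -1, -1, -1, -1, -1, -1])

```text
time_s: 37.55
eef_pos: [630.5, -137.6, 67.1]
tool_rot: [1.576, 0.919, -1.577]
contact_force: [0.0, -0.3, 0.2]
width: 0.595
```

Request:
move_arm(travel=[[0, 0, 0], [0, 0, 0], [-0.0005, 0, 0], [-0.0005, 0, 0], [-0.0005, 0, 0], [-0.001, 0, 0], [-0.001, 0, 0], [-0.001, 0, 0]], angular=[[-8, 0, 0], [-16, 0, 0], [-24, 0, 0], [-32, 0, 0], [-40, 0, 0], [-48, 0, 0], [-56, 0, 0], [-64, 0, 0]], hand=[-1, -1, -1, -1, -1, -1, -1, -1])

```text
time_s: 38.35
eef_pos: [630.8, -137.6, 68.2]
tool_rot: [0.753, 1.435, -0.755]
contact_force: [0.2, -0.4, 0.7]
width: 0.598
```

Request:
move_arm(travel=[[0, 0, 0], [0, 0, 0], [-0.0005, 0, 0], [-0.0005, 0, 0], [-0.0005, 0, 0], [-0.001, 0, 0], [-0.001, 0, 0], [-0.001, 0, 0]], angular=[[-8, 0, 0], [-16, 0, 0], [-24, 0, 0], [-32, 0, 0], [-40, 0, 0], [-48, 0, 0], [-56, 0, 0], [-64, 0, 0]], hand=[-1, -1, -1, -1, -1, -1, -1, -1])

```text
time_s: 39.15
eef_pos: [631.1, -137.2, 69.4]
tool_rot: [-0.118, 1.566, 0.117]
contact_force: [1.6, 1.7, 0.9]
width: 0.594
```

```bash
python3 -c "
from h import *
st()"
```

```text
t 39.15 tcp [ 631.1 -137.2   69.4] x [ 0.001 -0.001 -1.   ] y [-0.149  0.989 -0.001] jaw yaw deg 98.57 F [1.6 1.7 0.9] M [ 0.43 -0.62 -0.05] w 52.3 q [ 0.61  0.67 -0.71  1.7   0.52  0.97  1.43]
```

Request:
move_arm(travel=[[-0.002, 0, 0], [-0.004, 0, 0], [-0.006, 0, 0], [-0.006, 0, 0]], angular=[[-4, 0, 0], [-4, 0, 0], [-4, 0, 0], [-4, 0, 0]], hand=[-1, -1, -1, -1])

```text
time_s: 39.55
eef_pos: [630.6, -137.5, 75.4]
tool_rot: [-0.168, 1.564, 0.165]
contact_force: [2.3, 0.5, -0.0]
width: 0.595
```

```bash
python3 -c "
from h import *
st()"
```

```text
t 39.55 tcp [ 630.6 -137.5   75.4] x [ 0.    -0.002 -1.   ] y [-0.21   0.978 -0.002] jaw yaw deg 102.15 F [ 2.3  0.5 -0. ] M [ 0.19 -0.56  0.02] w 52.4 q [ 0.62  0.67 -0.73  1.69  0.52  0.98  1.49]
```

The cap is free: lifted 6 mm without resistance. Lift it and carry it to the tray's right half.

Request:
move_arm(travel=[[-0.03, 0, 0], [-0.055, 0, 0], [-0.055, 0, 0], [-0.055, 0, 0]], angular=[[0, 0, 0], [0, 0, 0], [0, 0, 0], [0, 0, 0]], hand=[-1, -1, -1, -1])

```text
time_s: 39.95
eef_pos: [629.9, -137.6, 130.0]
tool_rot: [-0.169, 1.565, 0.165]
contact_force: [-0.1, -0.4, -1.4]
width: 0.595
```

```bash
python3 -c "
from h import *
shot('scene','p6.png',(170,150,330,300),4);to(519.5,-153,130,90.5)"
```

```text
t 40.0 tcp [ 629.4 -137.5  129.1] x [-0.002 -0.002 -1.   ] y [-0.211  0.977 -0.002] jaw yaw deg 102.2 F [-0.8  0.2  0.2] M [ 0.07 -0.11 -0.02] w 52.1 q [ 0.65  0.61 -0.76  1.66  0.47  1.07  1.53]
travel [-0.0006  0.0081 -0.1107] ang [11.7  -0.14  0.1 ]
```

View pics/p6.png

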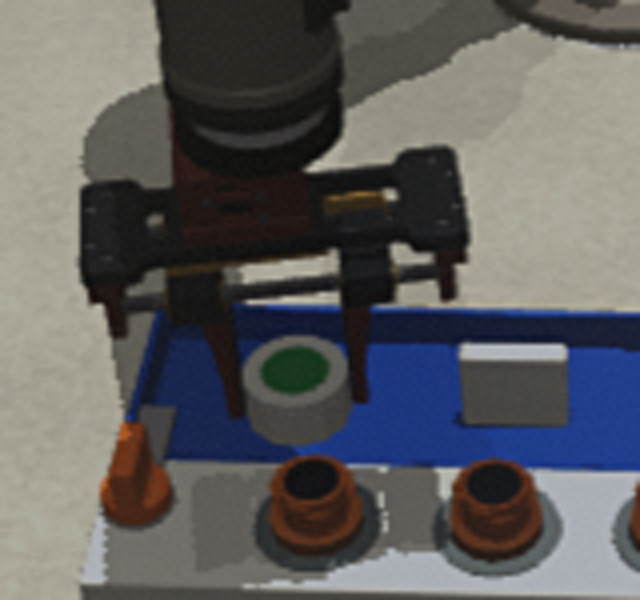

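Request:
move_arm(travel=[[0, 0.002, -0.03], [0, 0.004, -0.06], [0, 0.006, -0.09], [0, 0.008, -0.111], [0, 0.008, -0.111], [0, 0.008, -0.111], [0.03, 0.008, -0.111], [0.06, 0.008, -0.111]], angular=[[4, 0, 0], [8, 0, 0], [11.7, 0, 0], [11.7, 0, 0], [11.7, 0, 0], [11.7, 0, 0], [11.7, 0, 0], [11.7, 0, 0]], hand=[-1, -1, -1, -1, -1, -1, -1, -1])

```text
time_s: 40.8
eef_pos: [522.3, -152.7, 69.7]
tool_rot: [-0.009, 1.568, 0.006]
contact_force: [-0.1, -0.9, -0.8]
width: 0.594
```

```bash
python3 -c "
from ends import *
shot('scene','p7.png',(170,180,400,330),3.4);im=shot('top','p7t.png',(250,170,430,290),4.4);to(519.5,-153,17,90.5)"
```

```text
t 40.9 tcp [ 518.3 -152.    66.5] x [-0.006  0.001 -1.   ] y [-0.01   1.     0.001] jaw yaw deg 90.58 F [-0.3  0.1 -0.4] M [ 0.04 -0.11  0.07] w 52.0 q [ 0.73  0.53 -0.72  1.95  0.46  0.84  1.35]
travel [ 0.0495 -0.0011  0.0015] ang [ 0.08 -0.37 -0.07]
```

View pics/p7.png

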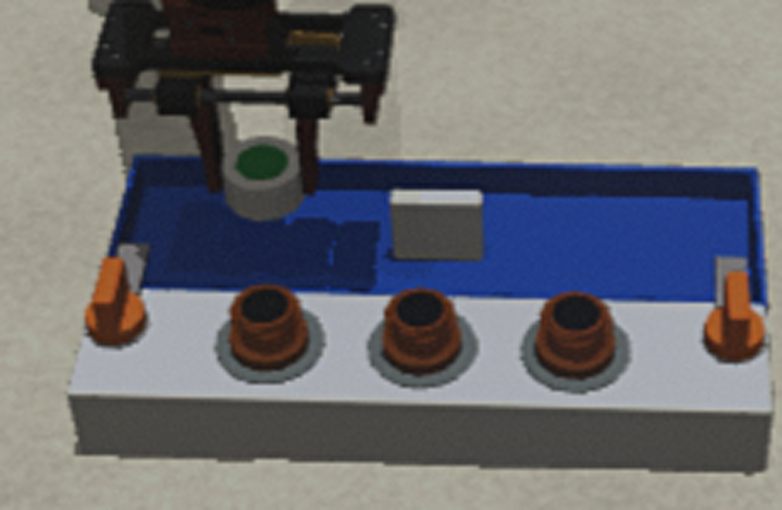

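View pics/p7t.png

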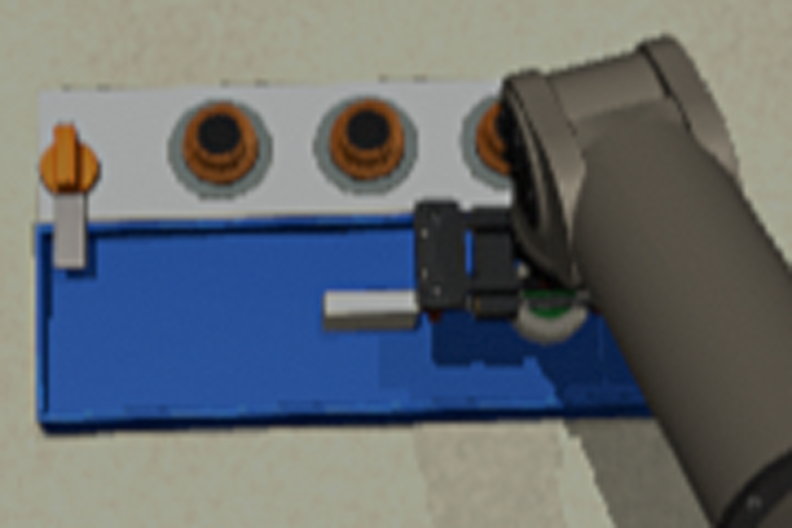

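Request:
move_arm(travel=[[0.015, -0.001, 0], [0.03, -0.001, 0], [0.04, -0.001, 0], [0.045, -0.001, 0], [0.048, -0.001, 0], [0.048, -0.001, 0], [0.048, -0.001, 0]], angular=[[0, 0, 0], [0, 0, 0], [0, 0, 0], [0, 0, 0], [0, 0, 0], [0, 0, 0], [0, 0, 0]], hand=[-1, -1, -1, -1, -1, -1, -1])

```text
time_s: 41.6
eef_pos: [520.5, -154.0, 22.5]
tool_rot: [-0.009, 1.571, 0.006]
contact_force: [-0.6, -0.6, 0.2]
width: 0.596
```

```bash
python3 -c "
from ends import *
shot('scene','p8.png',(170,180,400,330),3.4);st()"
```

```text
t 41.65 tcp [ 520.5 -154.    22.5] x [ 0.    -0.002 -1.   ] y [-0.009  1.    -0.002] jaw yaw deg 90.54 F [ 0.3 -0.3  0.6] M [ 0.04 -0.16  0.03] w 52.1 q [ 0.69  0.59 -0.67  1.97  0.53  0.76  1.29]
```

View pics/p8.png

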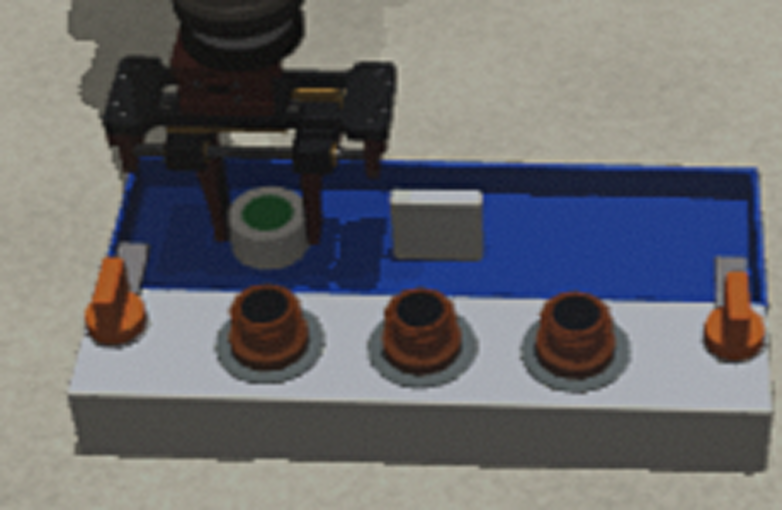

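Request:
move_arm(travel=[[0.002, 0, 0], [0.004, 0, 0], [0.005, 0, 0], [0.005, 0, 0]], angular=[[0, 0, 0], [0, 0, 0], [0, 0, 0], [0, 0, 0]], hand=[-1, -1, -1, -1])

```text
time_s: 42.05
eef_pos: [520.0, -153.9, 16.9]
tool_rot: [-0.008, 1.572, 0.006]
contact_force: [-0.8, -0.6, 0.7]
width: 0.596
```

Request:
move_arm(travel=[[0.001, 0, 0], [0.002, 0, 0], [0.003, 0, 0], [0.003, 0, 0]], angular=[[0, 0, 0], [0, 0, 0], [0, 0, 0], [0, 0, 0]], hand=[-1, -1, -1, -1])

```text
time_s: 42.45
eef_pos: [520.4, -154.1, 15.1]
tool_rot: [-0.009, 1.571, 0.006]
contact_force: [-3.8, 1.4, 10.6]
width: 0.598
```

Touched down on the floor at about 10 N. Release and lift.

Request:
move_arm(travel=[[-0.002, 0, 0], [-0.002, 0, 0], [-0.002, 0, 0], [-0.002, 0, 0], [-0.04, 0, 0], [-0.08, 0, 0], [-0.12, 0, 0], [-0.13, 0, 0]], angular=[[0, 0, 0], [0, 0, 0], [0, 0, 0], [0, 0, 0], [0, 0, 0], [0, 0, 0], [0, 0, 0], [0, 0, 0]], hand=[0.5, 0.7, 0.7, 0.7, 0.7, 0.8, 1, 1])

```text
time_s: 43.25
eef_pos: [522.7, -153.8, 148.1]
tool_rot: [-0.01, 1.565, 0.005]
contact_force: [-0.3, 0.5, -0.9]
width: 0.996
```

```bash
python3 -c "
from h import *
shot('scene','q1.png');im=shot('top','q1t.png')
for c in blobs(mask(im,(45,100,50),(85,255,255)),15):
    m=cv2.moments(c); u,v=m['m10']/m['m00'],m['m01']/m['m00']; print(round(u,1),round(v,1),ray('top',u,v,27)[:2].round(1))
to(483.5,399,140,145)"
```

```text
180.7 298.8 [363.8 391.9]
210.9 284.9 [401.8 307.7]
146.0 276.5 [429.4 492.5]
193.0 256.9 [483.6 360.3]
373.4 239.6 [ 524.5 -157.9]
538.3 218.5 [ 578.2 -638.9]
48.8 213.5 [620.6 783. ]
t 43.35 tcp [ 521.3 -154.1  145.5] x [ 0.003 -0.003 -1.   ] y [-0.009  1.    -0.003] jaw yaw deg 90.52 F [-0.   0.1 -0.1] M [ 0.04 -0.09 -0.01] w 87.7 q [ 0.79  0.43 -0.78  1.89  0.36  0.97  1.43]
travel [ 0.0039  0.5534 -0.0327] ang [-54.48   0.06   0.22]
```

View pics/q1.png

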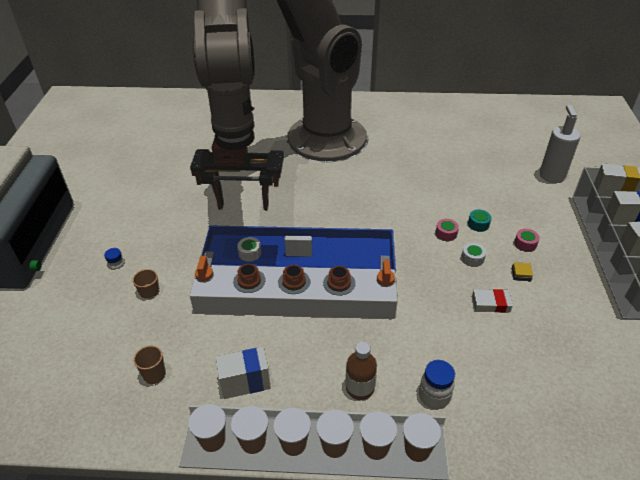

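View pics/q1t.png

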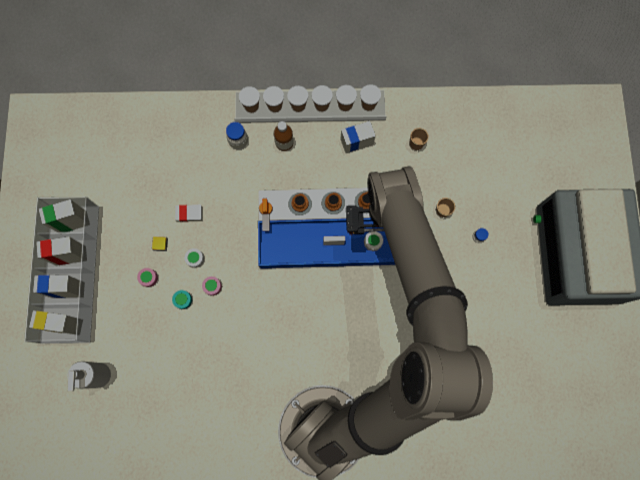

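The loose white cap was knocked: it's now at top (193,257) and scene (473,254). cap_c lies in the tray at scene (249,248). I'll re-measure the loose cap in both views.

```bash
python3 -c "
from h import *
im=shot('scene','q2.png',(420,190,560,320),5)
for c in blobs(mask(im,(45,100,50),(85,255,255)),15):
    m=cv2.moments(c); u,v=m['m10']/m['m00'],m['m01']/m['m00']; print(round(u,1),round(v,1),ray('scene',u,v,27)[:2].round(1),ray('scene',u,v,57)[:2].round(1))
print(ray('top',373.4,239.6,57))
to(484.5,361,140,125)"
```

```text
33.0 263.5 [ 572.2 -642.1] [ 599.8 -619.5]
474.4 250.2 [483.8 362.2] [514.3 352.6]
248.4 244.6 [ 489.  -161.3] [ 519.3 -154.1]
527.5 235.5 [428.7 494.1] [460.9 480.4]
447.4 225.3 [401.2 309.5] [434.2 301.6]
480.2 215.7 [362.6 393.4] [397.  382.8]
[ 517.58852426 -154.69722731   57.        ]
t 43.4 tcp [ 520.1 -154.1  143.9] x [-0.    -0.002 -1.   ] y [-0.009  1.    -0.002] jaw yaw deg 90.52 F [-0.6  0.1 -0.2] M [ 0.07 -0.14 -0.05] w 88.1 q [ 0.79  0.43 -0.78  1.89  0.36  0.97  1.43]
travel [ 0.0029  0.5154 -0.0309] ang [-34.48  -0.04   0.1 ]
```

View pics/q2.png

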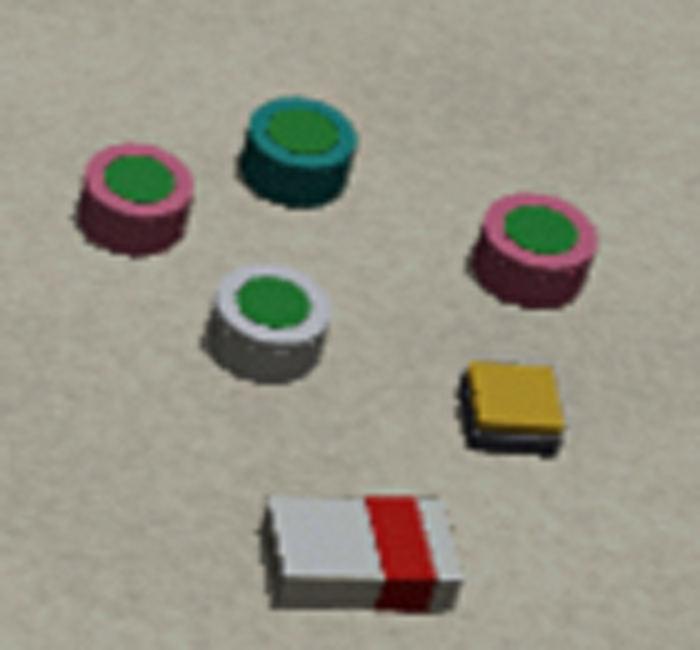

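Crop q2 confirms the white-ribbed cap at (270,325) is the one. The pink and turquoise ones are left alone. Go over it.

Request:
move_arm(travel=[[0, 0.516, -0.031], [0, 0.516, -0.031], [0, 0.516, -0.031], [0, 0.516, -0.031], [0, 0.516, -0.031], [0, 0.516, -0.031], [0, 0.516, -0.031], [0, 0.516, -0.031]], angular=[[-34.5, 0, 0], [-34.5, 0, 0], [-34.5, 0, 0], [-34.5, 0, 0], [-34.5, 0, 0], [-34.5, 0, 0], [-34.5, 0, 0], [-34.5, 0, 0]], hand=[1, 1, 1, 1, 1, 1, 1, 1])

```text
time_s: 44.2
eef_pos: [490.9, 246.3, 141.2]
tool_rot: [-0.48, 1.522, 0.478]
contact_force: [0.9, -0.0, 0.4]
width: 1.003
```

```bash
python3 -c "
from h import *
to(485,361.5,90,125)"
```

```text
t 44.2 tcp [490.9 246.3 141.2] x [-0.004 -0.003 -1.   ] y [-0.574  0.819 -0.   ] jaw yaw deg 125.03 F [ 0.9 -0.   0.4] M [ 0.08 -0.19  0.03] w 88.3 q [ 0.16  0.51 -0.96  1.86  0.48  1.03  1.18]
travel [0.0509 0.0978 0.0615] ang [ 0.03 -0.26  0.01]
```

Request:
move_arm(travel=[[0.02, 0.098, 0.061], [0.04, 0.098, 0.061], [0.05, 0.098, 0.061], [0.05, 0.098, 0.061], [0.05, 0.098, 0.061], [0.05, 0.098, 0.061]], angular=[[0, 0, 0], [0, 0, 0], [0, 0, 0], [0, 0, 0], [0, 0, 0], [0, 0, 0]], hand=[1, 1, 1, 1, 1, 1])

```text
time_s: 44.8
eef_pos: [486.5, 358.7, 92.9]
tool_rot: [-0.48, 1.519, 0.476]
contact_force: [-0.1, -0.7, 0.2]
width: 1.0
```

```bash
python3 -c "
from h import *
im=shot('scene','q3.png',(420,160,560,290),5)
to(485,361.5,-11,125)"
```

```text
t 44.85 tcp [486.9 358.8  93.4] x [-0.    -0.002 -1.   ] y [-0.572  0.82  -0.002] jaw yaw deg 124.92 F [-0.6 -0.1 -0.1] M [ 0.08 -0.14  0.05] w 88.1 q [-0.1   0.64 -0.88  1.78  0.58  1.01  0.97]
travel [0.1044 0.0035 0.0002] ang [-0.08 -0.08  0.1 ]
```

View pics/q3.png

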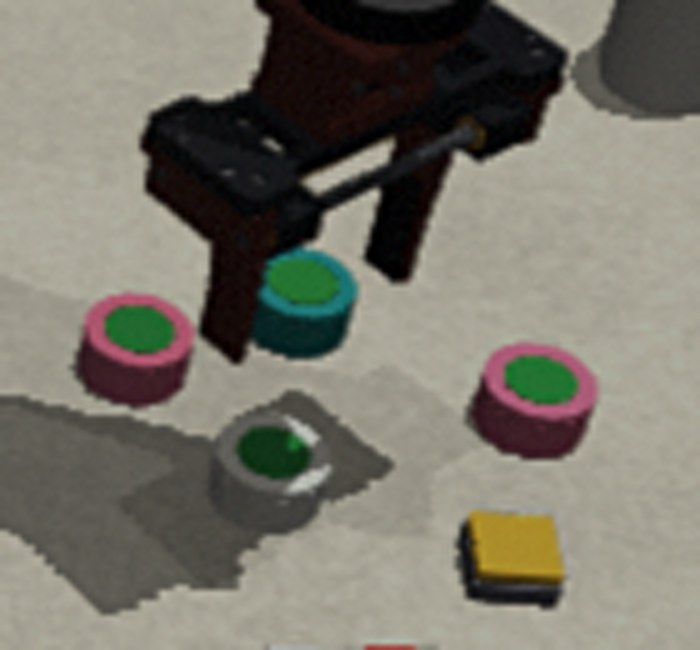

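Request:
move_arm(travel=[[0.03, 0.003, 0], [0.06, 0.003, 0], [0.075, 0.003, 0], [0.075, 0.003, 0], [0.075, 0.003, 0]], angular=[[0, 0, 0], [0, 0, 0], [0, 0, 0], [0, 0, 0], [0, 0, 0]], hand=[1, 1, 1, 1, 1])

```text
time_s: 45.35
eef_pos: [485.0, 362.8, 19.4]
tool_rot: [-0.479, 1.517, 0.478]
contact_force: [-0.6, 0.6, 0.5]
width: 1.004
```

```bash
python3 -c "
from h import *
print(proj('scene',(487,359,113)))
im=shot('scene','q4.png',(420,160,560,290),5)
to(485,361.5,-11,125)"
```

```text
[480.08404865 223.48866976]
t 45.4 tcp [485.2 363.3  19.8] x [ 0.001  0.    -1.   ] y [-0.574  0.819 -0.001] jaw yaw deg 125.0 F [0.2 0.5 0. ] M [ 0.12 -0.15  0.01] w 88.0 q [-0.16  0.73 -0.82  1.82  0.67  0.9   0.89]
travel [ 0.0308 -0.0014 -0.0012] ang [0.   0.05 0.03]
```

View pics/q4.png

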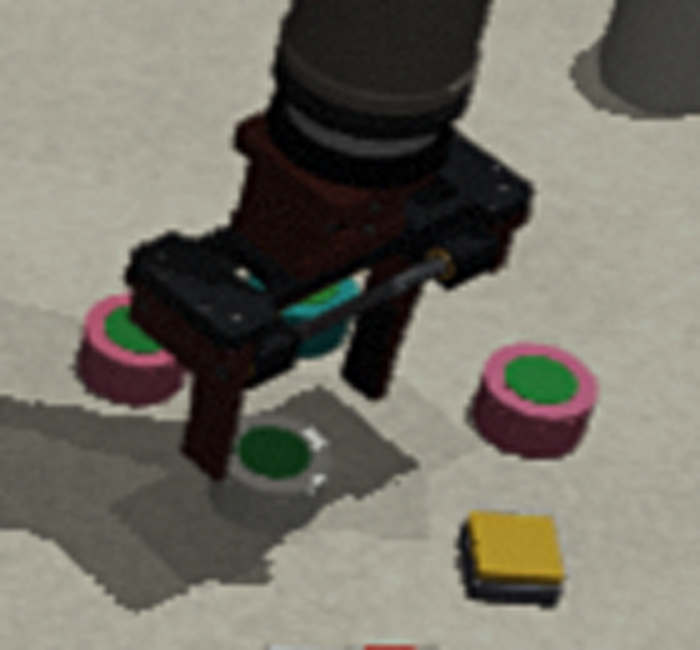

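```bash
python3 -c "
from h import *
d=np.array([-.574,.819,0])
for z in(36,40,44):
  for o in(-44,0,44): print(z,o,((proj('scene',np.array([485.2,363.3,z])+d*o)-(420,160)+.5)*5).round(0))
"
```

```text
36 -44 [208. 479.]
36 0 [281. 442.]
36 44 [351. 406.]
40 -44 [210. 472.]
40 0 [282. 436.]
40 44 [353. 400.]
44 -44 [211. 466.]
44 0 [284. 429.]
44 44 [355. 394.]
```

Request:
move_arm(travel=[[0.01, -0.001, -0.001], [0.02, -0.001, -0.001], [0.027, -0.001, -0.001], [0.03, -0.001, -0.001], [0.03, -0.001, -0.001]], angular=[[0, 0, 0], [0, 0, 0], [0, 0, 0], [0, 0, 0], [0, 0, 0]], hand=[1, 1, 1, 1, 1])

```text
time_s: 45.9
eef_pos: [483.6, 361.2, -12.3]
tool_rot: [-0.48, 1.519, 0.478]
contact_force: [-0.2, 0.5, -0.2]
width: 1.003
```

Request:
move_arm(travel=[[0, 0, 0], [0, 0, 0], [0, 0, 0], [0, 0, 0], [0, 0, 0], [0, 0, 0], [0, 0, 0], [0, 0, 0]], angular=[[0, 0, 0], [0, 0, 0], [0, 0, 0], [0, 0, 0], [0, 0, 0], [0, 0, 0], [0, 0, 0], [0, 0, 0]], hand=[-1, -1, -1, -1, -1, -1, -1, -1])

```text
time_s: 46.7
eef_pos: [484.2, 361.4, -11.5]
tool_rot: [-0.48, 1.518, 0.478]
contact_force: [-0.5, -0.2, 2.1]
width: 0.594
```

```bash
python3 -c "
from h import *
im=shot('scene','q5.png',(420,160,560,290),5)
st()"
```

```text
t 46.75 tcp [484.1 361.4 -11.5] x [-0.    -0.001 -1.   ] y [-0.574  0.819 -0.001] jaw yaw deg 125.04 F [0.  0.1 1.9] M [ 0.01 -0.1  -0.02] w 51.8 q [-0.18  0.77 -0.79  1.83  0.71  0.85  0.86]
```

View pics/q5.png

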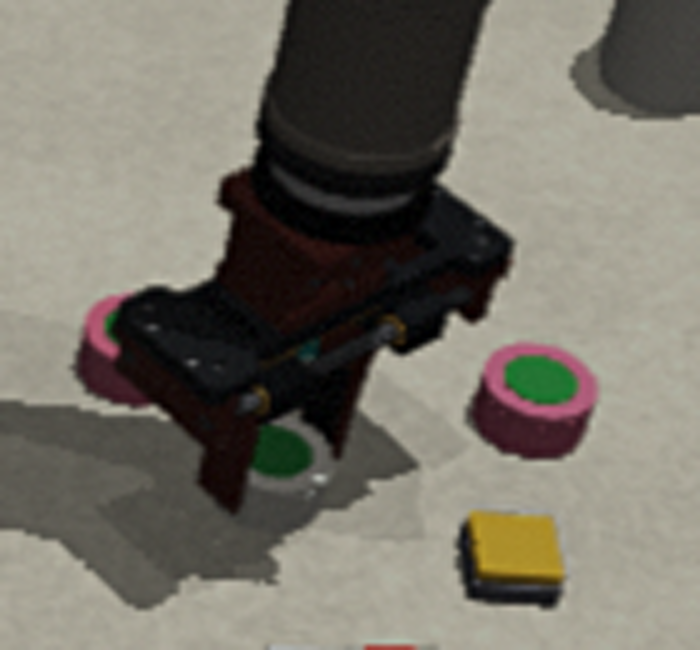

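Gripped at 51.8 mm. Lift and carry to the tray's left half.

Request:
move_arm(travel=[[-0.03, 0, 0], [-0.07, 0, 0], [-0.11, 0, 0], [-0.13, 0, 0], [-0.13, 0, 0], [-0.13, 0, 0]], angular=[[0, 0, 0], [0, 0, 0], [0, 0, 0], [0, 0, 0], [0, 0, 0], [0, 0, 0]], hand=[-1, -1, -1, -1, -1, -1], grip_force=25)

```text
time_s: 47.35
eef_pos: [484.1, 361.1, 117.9]
tool_rot: [-0.48, 1.518, 0.478]
contact_force: [0.9, -0.0, -1.2]
width: 0.587
```

```bash
python3 -c "
from h import *
to(518,67,120,90.5)"
```

```text
t 47.35 tcp [484.1 361.1 117.9] x [-0.    -0.002 -1.   ] y [-0.574  0.819 -0.001] jaw yaw deg 125.03 F [ 0.9 -0.  -1.2] M [ 0.09 -0.11 -0.04] w 51.7 q [-0.09  0.61 -0.91  1.76  0.55  1.05  0.98]
travel [-0.0016 -0.2603 -0.141 ] ang [34.53 -0.05  0.1 ]
```

Request:
move_arm(travel=[[0, -0.033, -0.018], [0, -0.065, -0.035], [0, -0.11, -0.06], [0, -0.16, -0.087], [0, -0.21, -0.114], [0, -0.24, -0.13], [0, -0.26, -0.141], [0, -0.26, -0.141]], angular=[[5, 0, 0], [10, 0, 0], [15, 0, 0], [20, 0, 0], [25, 0, 0], [30, 0, 0], [34.5, 0, 0], [34.5, 0, 0]], hand=[-1, -1, -1, -1, -1, -1, -1, -1])

```text
time_s: 48.15
eef_pos: [517.4, 63.1, 117.0]
tool_rot: [-0.003, 1.574, -0.002]
contact_force: [-0.1, 0.2, -0.4]
width: 0.593
```

```bash
python3 -c "
from h import *
shot('scene','q6.png',(180,150,420,330),3.3)
to(518,67,24,90.5)"
```

```text
t 48.2 tcp [517.3  66.3 117.5] x [-0.003 -0.002 -1.   ] y [-0.007  1.    -0.002] jaw yaw deg 90.38 F [-0.4  0.6  0.2] M [ 0.09 -0.14 -0.01] w 52.0 q [ 0.39  0.44 -0.8   1.95  0.39  0.91  0.97]
travel [0.0935 0.0009 0.001 ] ang [-0.12 -0.15  0.09]
```

View pics/q6.png

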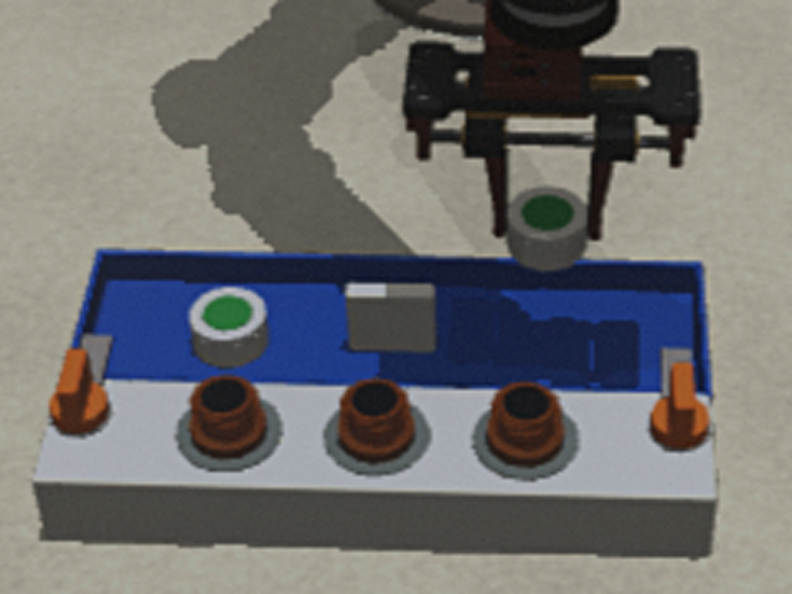

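Request:
move_arm(travel=[[0.03, 0.001, 0.001], [0.06, 0.001, 0.001], [0.08, 0.001, 0.001], [0.088, 0.001, 0.001], [0.091, 0.001, 0.001], [0.093, 0.001, 0.001], [0.093, 0.001, 0.001]], angular=[[0, 0, 0], [0, 0, 0], [0, 0, 0], [0, 0, 0], [0, 0, 0], [0, 0, 0], [0, 0, 0]], hand=[-1, -1, -1, -1, -1, -1, -1])

```text
time_s: 48.9
eef_pos: [519.4, 69.3, 26.4]
tool_rot: [-0.009, 1.57, 0.007]
contact_force: [0.6, 0.4, 0.5]
width: 0.589
```

Request:
move_arm(travel=[[0.002, 0, 0], [0.004, 0, 0], [0.005, 0, 0], [0.005, 0, 0]], angular=[[0, 0, 0], [0, 0, 0], [0, 0, 0], [0, 0, 0]], hand=[-1, -1, -1, -1])

```text
time_s: 49.3
eef_pos: [518.9, 68.5, 20.8]
tool_rot: [-0.008, 1.571, 0.006]
contact_force: [0.8, 0.5, -0.2]
width: 0.591
```

```bash
python3 -c "
from h import *
st()"
```

```text
t 49.3 tcp [518.9  68.5  20.8] x [-0.    -0.001 -1.   ] y [-0.009  1.    -0.001] jaw yaw deg 90.53 F [ 0.8  0.5 -0.2] M [ 0.05 -0.14  0.01] w 52.0 q [ 0.3   0.58 -0.7   2.02  0.55  0.74  0.85]
```

Request:
move_arm(travel=[[0.001, 0, 0], [0.002, 0, 0], [0.003, 0, 0], [0.003, 0, 0]], angular=[[0, 0, 0], [0, 0, 0], [0, 0, 0], [0, 0, 0]], hand=[-1, -1, -1, -1])

```text
time_s: 49.7
eef_pos: [519.0, 68.5, 18.4]
tool_rot: [-0.009, 1.571, 0.006]
contact_force: [-2.6, -1.9, 8.1]
width: 0.59
```

Request:
move_arm(travel=[[0, 0, 0], [-0.001, 0, 0], [-0.001, 0, 0], [-0.001, 0, 0], [-0.04, 0, 0], [-0.08, 0, 0], [-0.12, 0, 0], [-0.13, 0, 0]], angular=[[0, 0, 0], [0, 0, 0], [0, 0, 0], [0, 0, 0], [0, 0, 0], [0, 0, 0], [0, 0, 0], [0, 0, 0]], hand=[0.5, 0.7, 0.7, 0.7, 0.7, 0.7, 0.7, 0.7])

```text
time_s: 50.5
eef_pos: [521.2, 69.7, 151.7]
tool_rot: [-0.008, 1.565, 0.007]
contact_force: [0.1, 1.0, -0.6]
width: 0.851
```

```bash
python3 -c "
from h import *
st()"
```

```text
t 50.5 tcp [521.2  69.7 151.7] x [ 0.006 -0.001 -1.   ] y [-0.01   1.    -0.001] jaw yaw deg 90.54 F [ 0.1  1.  -0.6] M [ 0.09 -0.2  -0.  ] w 74.9 q [ 0.42  0.4  -0.83  1.92  0.36  0.97  1.01]
```

Request:
move_arm(travel=[[-0.03, -0.47, -0.1], [-0.03, -0.47, -0.1], [-0.03, -0.47, -0.1], [-0.03, -0.47, -0.1], [-0.03, -0.47, -0.1], [-0.03, -0.47, -0.1], [-0.03, -0.47, -0.1], [-0.03, -0.47, -0.1]], angular=[[0, 0, 0], [0, 0, 0], [0, 0, 0], [0, 0, 0], [0, 0, 0], [0, 0, 0], [0, 0, 0], [0, 0, 0]], hand=[0.7, 0.7, 0.7, 0.7, 0.7, 0.7, 0.7, 0.7])

```text
time_s: 51.3
eef_pos: [438.3, -324.4, 172.6]
tool_rot: [-0.008, 1.572, 0.006]
contact_force: [0.6, 0.1, -0.4]
width: 0.849
```

Request:
move_arm(travel=[[0, -0.2, 0], [0, -0.2, 0], [0, -0.2, 0], [0, -0.2, 0], [0, -0.2, 0], [0, -0.2, 0]], angular=[[0, 0, 0], [0, 0, 0], [0, 0, 0], [0, 0, 0], [0, 0, 0], [0, 0, 0]], hand=[0.7, 0.7, 0.7, 0.7, 0.7, 0.7])

```text
time_s: 51.9
eef_pos: [440.5, -523.0, 171.6]
tool_rot: [-0.005, 1.573, 0.006]
contact_force: [-0.7, 0.5, 0.7]
width: 0.852
```

```bash
python3 -c "
from ends import *
im=shot('top','f1t.png',(250,170,430,290),4.4); ends(im,(214,219),(232,262)); shot('scene','f1.png')
cv2.imwrite('pics/f1tf.png',im); st()"
```

```text
rack L y at x=583: 175.29 slope deg -31.27 mean x,y [592.17 169.72]
rack R y at x=583: -252.65 slope deg 34.82 mean x,y [ 584.06 -251.91]
tray L y at x=583: 172.34 slope deg 0.09 mean x,y [504.18 172.22]
tray R y at x=583: -256.43 slope deg 0.21 mean x,y [ 495.93 -256.75]
t 52.0 tcp [ 441.9 -520.6  172.8] x [-0.001  0.    -1.   ] y [-0.011  1.     0.   ] jaw yaw deg 90.65 F [0.1 0.7 0.5] M [ 0.08 -0.16  0.08] w 75.0 q [ 1.19  0.59 -0.62  1.52  0.36  1.15  2.08]
```

View pics/f1t.png

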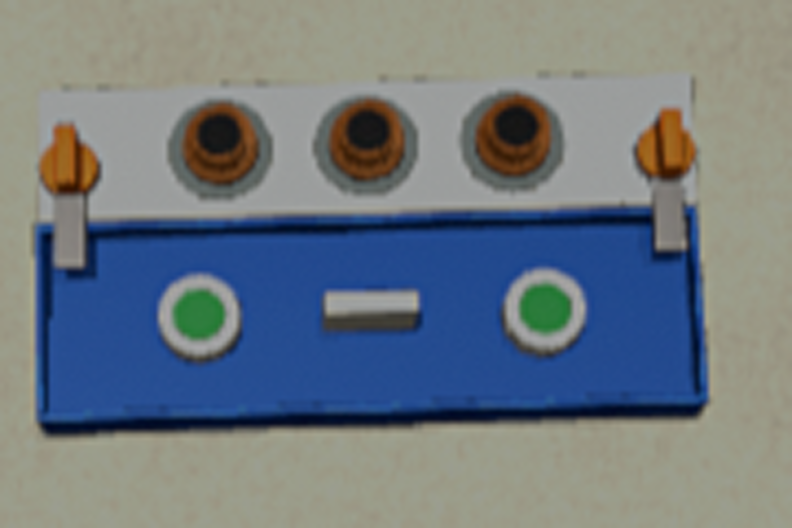

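View pics/f1.png

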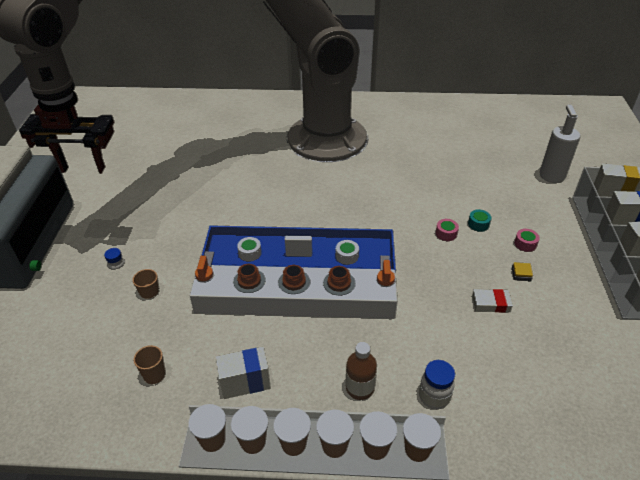

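```bash
python3 -c "
from pts import *
im=cv2.imread('pics/f1tf.png'); g=cv2.cvtColor(im,cv2.COLOR_BGR2HSV)
us=np.array([u for u in list(range(276,300))+list(range(305,388))])
pts=[]
for u in us:
    s=g[210:232,u,1].astype(float); d=np.diff(s); k=int(np.argmax(d)); a,b,c=d[k-1],d[k],d[k+1]; o=(c-a)/(a+b+c); pts.append(ray('top',u,210+k+.5+o,58)[:2])
p=np.array(pts); f=np.polyfit(p[:,1],p[:,0],1); print('white/blue boundary x at y=165,-250:',np.polyval(f,[165,-250]).round(1),'yaw',-np.degrees(np.arctan(f[0])).round(2),'resid',np.abs(p[:,0]-np.polyval(f,p[:,1])).max().round(2))
# back rim edge of tray bottom yaw
pts=[]
for u in range(275,395):
    s=g[255:275,u,1].astype(float); d=-np.diff(s); k=int(np.argmax(d[1:-1]))+1; a,b,c=d[k-1],d[k],d[k+1]; o=(c-a)/(a+b+c) if a+b+c else 0; pts.append(ray('top',u,255+k+.5+o,0)[:2])
p=np.array(pts); f=np.polyfit(p[:,1],p[:,0],1); print('tray rear bottom x at y=165,-250',np.polyval(f,[165,-250]).round(1),'yaw',-np.degrees(np.arctan(f[0])).round(2))
for a,b in(((69,196),(70,267)),((668,184),(670,248))):
    A=ray('top',*c(*a),69);B=ray('top',*c(*b),69); print('arm dir from -x deg',np.degrees(np.arctan2((B-A)[1],-(B-A)[0])).round(1),'len',np.linalg.norm(B-A).round(1))
"; python3 - <<'E'
import cv2
im=cv2.imread('pics/f1.png'); cv2.imwrite('pics/f2.png',cv2.resize(im[220:300,185:405],None,fx=3.6,fy=3.6,interpolation=cv2.INTER_CUBIC))
E
```

```text
white/blue boundary x at y=165,-250: [579.3 582.8] yaw 0.47 resid 0.8
tray rear bottom x at y=165,-250 [453.8 458.1] yaw 0.6Traceback (most recent call last):
  File "<string>", line 15, in <module>
    A=ray('top',*c(*a),69);B=ray('top',*c(*b),69); print('arm dir from -x deg',np.degrees(np.arctan2((B-A)[1],-(B-A)[0])).round(1),'len',np.linalg.norm(B-A).round(1))
                 ~^^^^
TypeError: 'numpy.float64' object is not callable
```

View pics/f2.png

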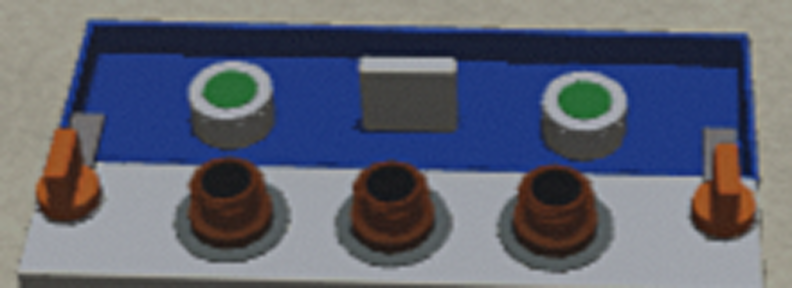

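```bash
python3 -c "
from pts import *
for a,b in(((69,196),(70,267)),((668,184),(670,248))):
    A=ray('top',*c(*a),69);B=ray('top',*c(*b),69); print('arm yaw minus 180:',np.degrees(np.arctan2(-(B-A)[1],-(B-A)[0])).round(1))
im=cv2.imread('pics/f1tf.png')
m=mask(im,(4,150,120),(16,255,255))
print(robot.state()['time_s'])
cv2.imwrite('pics/f3.png',np.hstack([cv2.resize(im[190:240,x:x+40],None,fx=9,fy=9,interpolation=cv2.INTER_CUBIC) for x in(250,380)]))
"
```

```text
arm yaw minus 180: 0.7
arm yaw minus 180: -1.1
52.0
```

View pics/f3.png

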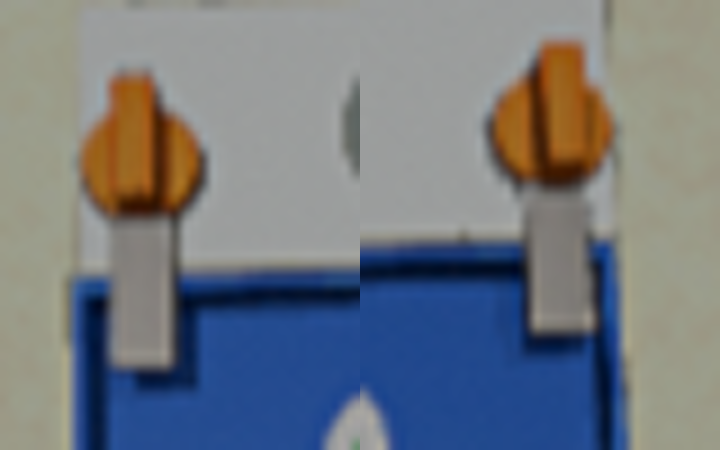

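```bash
python3 -c "
from plant import robot
print(robot.finish_job())"
```

```text
the job is handed in; nothing more can be done
None
```

I finished the job and handed it in at about 52 s; no verdict was reported.

**What I did:**
1. I slid the tray against the rack by its handle and pressed it flush, with about 25 N of push.
2. I turned both clamp knobs clockwise until the torque rose to about 0.66 N·m at the end stop.
3. Only one jar was capped (cap_c). I unscrewed its cap in three strokes, about 770° in all, and laid it in the right half of the tray.
4. The loose white cap had been knocked about 4 cm during the run. I measured it again and laid it in the left half of the tray.

**Last checks:**
- **Tray:** the pictures show it flush, with its yaw about 0.5–0.6° against 0.5° for the rack. The ends line up to within about 1 mm, measured while docking; the tray's ends have not moved since.
- **Clamps:** both arms point straight out over the rim, to about ±1°.
- **Caps:** both lie flat and apart on the tray floor, and all three jars are open.
- **Bystanders:** the pink and turquoise look-alikes and the other things look untouched.

**What failed or disagreed:**
- The first grip on the left knob closed on nothing. In the pictures, the fingertips sit about 20 mm above the reported TCP, so I worked with that offset from then on.
- The two cameras differ by 1–3 mm in x.
- In the last picture, my automatic fit of the rack's ends gave unusable numbers. The rack end positions therefore come from the earlier docking pictures.

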